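# Fit and pin the screen-rest saddle

## Robot

A 6-joint arm with a two-finger parallel gripper is mounted at the origin on the work surface; the furniture and walls round the work are solid. World frame = base frame: x ahead of the robot, y to its left, z up, the work surface at z = 0. Lengths are in m, angles in rad, forces in N, time in s.
With the tool pointing down it reaches from about 0.4 to 0.825 m from the base axis. Payload 7 kg.
Tool frame: the origin (TCP) lies on the mounting face of the last link; the fingertips stand arm.tcp_to_tips ahead of it and the grasp point (between the pads) lies 159 mm ahead of it (arm.tcp_to_tips is the distance from the TCP to the fingertips, in m); z points along the fingers, y is the direction in which the jaws open and shut (so a half turn about z gives the same grasp; the last joint's range is limited). The gripper opens to 88 mm and grips with 3 to 60 N. Pads are 19 mm wide; open, the fingers measure 130 mm over their backs; the gripper's body (78 mm by 193 mm) begins 47 mm behind the grasp point.
Start: joints at [1.407, 0.359, 0.012, 0, -1.224, -0.288], TCP at [0.295, 0.607, 0.405] pointing down, gripper open.
Joint ranges: [-3.07, 3.07], [-1.43, 2.12], [-1.02, 1.25], [-3.03, 1.67], [-3.05, -0], [-3.03, 3.03]. Speed limits (rad/s): [2.39, 2.39, 3.01, 3.14, 3.14, 3.14].

## Interface

Orientations are given as [roll, pitch, yaw] about the fixed x, y, z axes, in that order (R = Rz(yaw) Ry(pitch) Rx(roll)).
In Python, from station import arm, cams, job_done, finder gives the robot as it stands.
- The arm moves only by the tool play_rows, never from a script. Its argument "targets" is a list that holds one entry, the list of rows, each a list of 4 numbers: the shift along the tool's x, y, z in m, then the turn about the tool's z in degrees. A call has 1 to 5 rows; each row is the pose to reach, as a shift and turn from the pose commanded when the call began, along the tool's axes at that moment; what a row does not reach only later rows make up. A row lasts 1/8 s, in which the tool goes at most 62.5 mm and 10.7 degrees, less where a joint would pass 70% of its speed; a pose out of reach is approached as far as the arm can. A call with a gripper value outside its range is refused whole. "grip" is the closure in counts, from 0 (fully open) to 255 (shut), set as the call begins (left out, the last holds). The fingers move at their own pace and stop on an object; "newtons" is the grip in N (left out, the last holds). Time passes only in rows, so rows that repeat a pose let the fingers close. It gives the time, the measured TCP pose, the force and the opening at its end, in the units of the state.
- arm.get_state(): the state, without advancing time (a new reading comes with each control period).
- cams.grab_frame(name): name is "side" or "top" or "wrist"; returns (picture, depth): 400x640x3 uint8, red, green, blue; 400x640 float32, m along the optical axis (not along the pixel's ray), 0 where there is no reading.
- cams.camera_params(name): a dict with "intrinsics" (3x3 intrinsics, pixels), "position" and "attitude" of the camera in the world. Camera axes: x right, y down, z forward; pixel columns grow to the right and rows downward; lengths in m; the calibration is good to about 2 mm. The wrist camera is an equidistant fisheye: a pixel r from the principal point sees the ray r / f radians off the axis. A picture is of the moment at which its call begins: read the wrist's pose just before it. camera_params takes no time and is no camera call; for the wrist camera it gives the pose at the moment of the call.
- job_done(): hands the job in, once; it reports no verdict.
Trained networks look in the newest picture that a camera, given by its name, has taken for a name from the list of things; names that differ only in an ending like _2 or _b are one class to them, and where a whole thing is asked for, a point or a joint stands for the part that bears it (a point fixed in the world has none). Each returns a list of dicts, best first, with "score" (0 to 1); they miss things now and then, are a little off and sometimes report something else, mostly with a low value. They report only what shows in the picture. A call takes as long as a camera call.
- finder.find_in(camera, query): "xyz" ([x, y, z] in m, in world coordinates, good to about 4 mm: the middle of the surface that is visible of it).
- finder.masks_of(camera, query): "mask" (400x640 bool, what is visible of it).
The state is a dict: "t": time; "q": joint angles; "qd": joint speeds; "joint_efforts": joint torques, N m; "eef_pos": TCP position; "ee_rot": TCP orientation; "force": force on the tool from outside, world axes, zero at the start; "moment": the same for the moment, N m; "width": finger opening in m.
Only numpy, scipy, OpenCV 4.12 (cv2) and the standard library are available. Lean on these libraries where they do the work, as an engineer would, in place of code of your own. Each camera call takes 0.05 s, during which the arm holds its last target. There are 200 camera calls.

## Task

Fit the cast saddle of the screen rest on the sloping stand: lower it gently so that its round keel drops into the groove across the slope, its tail with the hole is at the upper end, and it lies flat; then let go of it. Feel that it does not rock by pressing down with a few newtons, first on its front lip and then on its tail. When it is solid, take the long pin with the red knob out of the wooden block and push it down at right angles to the slope, through the tail and the stand, until its collar rests on the tail; let go, and leave the black pin and everything else as it was.

Things in the scene. Friction and masses are not known exactly. Their poses are not given: they have to be found in the camera images.
- stand: Green cast stand bolted to the bench (it cannot move): foot plate 130 x 112 x 12 mm, two upright webs and a sloping top. Origin: centre of the underside of the foot, on the bench; z up; x points to the high side of the slope.
- stand_top: Sloping top of that stand, 128 mm up the slope x 90 mm across x 19 mm thick, bright aluminium face, slope 30 degrees. Origin: on the face, on its centre line, 77 mm above the bench; x points up the slope, y across it, z at right angles out of the face. The face runs from x = -62 to +66 mm. With the saddle seated, the frame of saddle coincides with this one.
- stand_hole (a point): Centre of the upper mouth of the pin hole in the sloping face, at x = 44, y = 0 mm of stand_top and with the same axes. Hole 14 mm in diameter, square to the face, right through the top (19 mm); free space below it.
- saddle: Loose aluminium casting, 0.25 to 0.5 kg, seat for a raised printing screen. Origin: on its flat underside; x points to its tail, y across, z up out of it. Base 12 mm thick, 80 mm wide from x = -50 to +16 mm, then tapering to the 44 mm wide tail that ends at x = +62 mm; centre of mass near x = -5 mm. It starts on the bench on keel and tail end, tail down by 7 degrees.
- saddle_lip (a point): Middle of the top of the saddle's front lip, at (-44, 0, 26) mm of saddle, same axes; the lip is 12 mm wide in x, 80 mm long in y and 14 mm above the base. Press here to test the front. Behind it a rubber-lined channel 40 mm wide leads to the web.
- saddle_web (a point): Middle of the top of the saddle's upright web, at (9, 0, 52) mm of saddle, same axes. The web is 14 mm thick in x, 64 mm long in y and stands 40 mm above the base (z = 12 to 52 mm): the place to grip the saddle.
- saddle_tail (a point): Centre of the upper mouth of the hole in the saddle's tail, at (44, 0, 12) mm of saddle, same axes. Hole 15 mm in diameter, through the 12 mm tail. The tail is pressed on here, over or beside the hole.
- pin_block: Wooden block 44 x 112 x 50 mm (x, y, z), fixed to the bench. Origin: centre of its underside. Two upright 14 mm holes right through it at y = -32 and +32 mm hold one pin each; which pin is in which hole varies.
- pin: Long steel pin with a red knob. Origin: its tip; z points along it to the knob. Shank 12 mm in diameter and 46 mm long with the first 8 mm tapered to 5 mm; then a collar 22 mm in diameter and 5 mm thick; then the ribbed knob, 23 to 25 mm in diameter, from z = 51 to 82 mm (a small button on it ends at 83 mm). Starts upright in the block, collar on the block's top. Fully home in stand and saddle, its tip stands 34 mm below the sloping face.
- short_pin: Short steel pin with a black knob, for another stand: same shape, shank 28 mm. Origin: its tip. To be left in the block.
- ink_pot_2: Bystander: small ink pot, green lid, 62 mm wide, 64 mm tall. Origin: centre of its underside.
- ink_pot_4: Bystander: small ink pot, blue lid, 58 mm wide, 64 mm tall. Origin: centre of its underside.
- squeegee: Bystander: squeegee with timber grip, 85 x 150 x 25 mm, lying. Origin: centre of its underside.
- brush_1: Bystander: brush with red handle, 193 x 21 x 21 mm. Origin: centre of its underside.
- register_block: Bystander: inky timber block, 42 x 75 x 30 mm. Origin: centre of its underside.
- stand_groove (a point): Middle of the groove's mouth, at (-25, 0, 0) mm of stand_top, same axes. The square groove, 21 mm wide in x and 12 mm deep, crosses the face along y and is open at both ends. The saddle's keel has 1.5 mm play in it either way along x and tends to slide down against its lower wall; along y nothing stops the saddle until it is pinned.
- saddle_keel (a point): Point on the underside above the middle of the keel, at (-25, 0, 0) mm of saddle, same axes. The round keel, 18 mm wide in x and 80 mm long in y, stands 11 mm below the underside.

How it is judged:
By the outcome, as a careful person would: the job done as asked, in the order asked, and still so for the second after the job is handed in, with the robot touching nothing.
It also fails if it takes over 58 s, if anything falls off the work surface, if the arm or the gripper's body presses on something with over 40 N, if the wrist force passes 120 N, or if a joint passes its speed limit or range.

## Working session

There is one attempt and no reset: what is moved stays moved. The work goes in short steps, Python scripts to look and compute and a tool call to move; the robot and the scene stay as the last step left them, time stands still between calls to the robot, and variables do not carry over. Pictures are saved under pics/ and viewed, about 8 in all and at most 12, crops included, and the job is handed in when it is done.

Besides the shell and the picture viewer there is one more tool, called after "Call:" as name(argument=value, ...) on one line, values as JSON. play_rows: Moves the arm, as the interface text tells. Its arguments: {"type":"object","properties":{"targets":{"type":"array","items":{"type":"array","items":{"type":"array","items":{"type":"number"}}}},"grip":{"type":"number"},"newtons":{"type":"number"}},"required":["targets"]}

```bash
mkdir -p pics; ls; cat > h.py <<'E'
import numpy as np,cv2
from station import arm,cams,job_done,finder
from scipy.spatial.transform import Rotation as R
def save(n,img): cv2.imwrite(f'pics/{n}.png',img[:,:,::-1])
def attR(a):
    a=np.array(a,float)
    return a if a.shape==(3,3) else R.from_euler('xyz',a).as_matrix() if a.size==3 else R.from_quat(a).as_matrix()
def cloud(cam,depth):
    p=cams.camera_params(cam);K=np.array(p['intrinsics']);v,u=np.mgrid[0:400,0:640]
    x=(u-K[0,2])/K[0,0];y=(v-K[1,2])/K[1,1]
    return np.stack([x*depth,y*depth,depth],-1)@attR(p['attitude']).T+np.array(p['position'])
E
python3 - <<'E'
from h import *
print(arm.tcp_to_tips,arm.get_state())
for c in ('top','side'):
    im,d=cams.grab_frame(c);save(c+'0',im);np.save(c+'0.npy',d);p=cams.camera_params(c);print(c,p)
    for n in ('stand','stand_top','stand_hole','stand_groove','saddle','saddle_lip','saddle_web','saddle_tail','pin_block','pin','short_pin'):
        print(n,[(np.round(r['xyz'],4).tolist(),round(r['score'],2)) for r in finder.find_in(c,n)][:3])
im=np.vstack([cv2.imread(f'pics/{c}0.png') for c in('top','side')])
cv2.imwrite('pics/both0.png',im)
E
```

```text
pics
0.1781 {'t': 0.0, 'q': array([ 1.40712584e+00,  3.59384573e-01,  1.10655580e-02, -3.49251404e-04,
       -1.22408542e+00, -2.88100953e-01]), 'qd': array([ 0.00027302,  0.00024737, -0.00118094,  0.00103405,  0.00107843,
       -0.00068575]), 'joint_efforts': array([-3.78531222e-04, -5.82727754e+01,  2.93042189e+01,  6.99670002e+00,
        6.75269999e-03, -1.68083188e-04]), 'eef_pos': array([0.29459412, 0.60710915, 0.40372701]), 'ee_rot': array([ 3.13995753e+00, -1.42171912e-04, -4.51890264e-01]), 'force': array([-0.90076059, -0.01521949,  0.2375221 ]), 'moment': array([ 0.01740942, -0.03669876,  0.05109814]), 'width': 0.08755324270375894}
top {'intrinsics': array([[393.45965285,   0.        , 322.00010118],
       [  0.        , 393.45965285, 197.31022032],
       [  0.        ,   0.        ,   1.        ]]), 'position': array([ 0.38514529, -0.09878487,  0.93978524]), 'attitude': array([-2.94837538, -0.01517969, -1.56780894])}
stand [([0.4886, -0.0167, 0.0701], 0.75)]
stand_top []
stand_hole [([0.5155, -0.4322, 0.0162], 0.36)]
stand_groove [([0.495, -0.008, 0.0771], 0.67)]
saddl
[... 740 characters left out ...]
tand [([0.4954, -0.0367, 0.0493], 0.9)]
stand_top [([0.5109, -0.433, 0.0186], 0.7), ([0.496, -0.0188, 0.0779], 0.65)]
stand_hole [([0.4954, -0.0212, 0.0824], 0.85), ([0.485, -0.2269, 0.0222], 0.15)]
stand_groove [([0.4929, -0.0166, 0.0773], 0.66), ([0.4974, -0.0366, 0.0502], 0.61)]
saddle [([0.4832, -0.2301, 0.0233], 0.56), ([0.4958, -0.0203, 0.0797], 0.24)]
saddle_lip [([0.4842, -0.2302, 0.0222], 0.7)]
saddle_web [([0.4848, -0.223, 0.0231], 0.75)]
saddle_tail [([0.4826, -0.2219, 0.0238], 0.8)]
pin_block [([0.5101, 0.1556, 0.0522], 0.74), ([0.6704, -0.2737, 0.0213], 0.65)]
pin [([0.671, -0.2697, 0.0216], 0.64), ([0.5229, 0.2008, 0.0733], 0.61), ([0.4981, -0.0216, 0.0753], 0.18)]
short_pin []
```

View pics/top0.png

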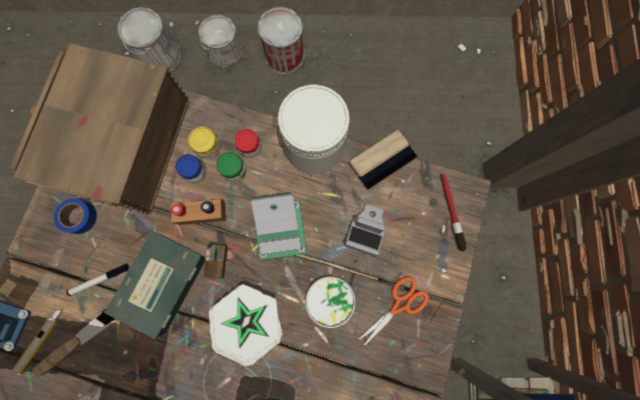

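View pics/side0.png

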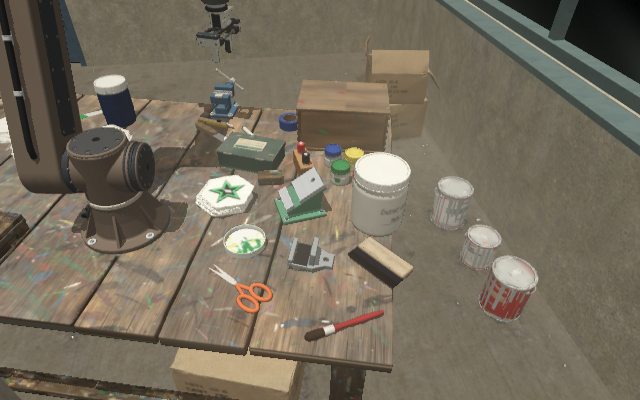

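```bash
python3 - <<'E'
from h import *
im=cv2.imread('pics/top0.png')
a=cv2.resize(im[180:270,235:325],None,fx=4.4,fy=4.4,interpolation=cv2.INTER_CUBIC)
b=cv2.resize(im[180:270,325:415],None,fx=4.4,fy=4.4,interpolation=cv2.INTER_CUBIC)
c=cv2.resize(im[190:230,150:240],None,fx=4.4,fy=4.4,interpolation=cv2.INTER_CUBIC)
o=np.zeros((396+c.shape[0],792,3),np.uint8);o[:396,:396]=a;o[:396,396:]=b;o[396:,:396]=c
cv2.imwrite('pics/crop1.png',o)
d=np.load('top0.npy');P=cloud('top',d)
np.set_printoptions(precision=4,suppress=True)
# stand face plane
m=np.zeros((400,640),bool);m[195:240,255:300]=1
Q=P[m];Q=Q[(Q[:,2]>.05)&(Q[:,2]<.13)]
for _ in range(6):
    c=Q.mean(0);n=np.linalg.svd(Q-c)[2][2];n*=np.sign(n[2]);r=(Q-c)@n;Q=Q[abs(r)<max(.003,0)] if _>1 else Q[abs(r)<.01]
print('plane',n,c,len(Q),r.std(),'slope',np.degrees(np.arccos(n[2])),'upslope yaw',np.degrees(np.arctan2(-n[1],-n[0])))
# face outline
Qa=P[175:270,240:320].reshape(-1,3);Qf=Qa[(abs((Qa-c)@n)<.003)&(Qa[:,2]>.045)]
ux=np.array([-n[0],-n[1],0]);ux/=np.linalg.norm(ux);x=ux-n*(ux@n);x/=np.linalg.norm(x);y=np.cross(n,x)
S=np.c_[(Qf-c)@x,(Qf-c)@y].astype(np.float32);print(cv2.minAreaRect(S*1000),len(S))
print('axes',x,y)
for nm,(v0,v1,u0,u1) in dict(bucket=(85,170,275,350),block=(195,225,165,230),saddle=(200,260,340,390),pots=(120,185,170,265),box=(40,210,15,190),tin=(230,330,100,205)).items():
    q=P[v0:v1,u0:u1].reshape(-1,3);q=q[d[v0:v1,u0:u1].ravel()>0];q=q[q[:,2]>.02];print(nm,np.percentile(q[:,2],[50,95,99]),q[:,0].min(),q[:,1].min(),q[:,1].max())
E
```

```text
plane [-0.5206 -0.0786  0.8502] [ 0.5162 -0.0096  0.0924] 1040 0.00108611423859615 slope 31.767407204591848 upslope yaw 8.581282622982402
((-28.428146362304688, 1.4132614135742188), (90.04248809814453, 128.92633056640625), 89.78244018554688) 1602
axes [0.8407 0.1269 0.5265] [-0.1492  0.9888  0.    ]
bucket [0.1824 0.1855 0.1866] 0.6243694578940759 -0.16702296501246575 -0.018281515262619383
block [0.0507 0.0875 0.0892] 0.5000987978984738 0.11677363927771475 0.231152522525071
saddle [0.0266 0.0592 0.0607] 0.4270352162846515 -0.25773543210813676 -0.16585538094206317
pots [0.0564 0.0637 0.0652] 0.6003398890259484 0.03639374817155408 0.25661233208693907
box [0.1651 0.1678 0.1688] 0.5211692024041563 0.1910567484910215 0.521025729620287
tin [0.0639 0.0665 0.0676] 0.26528266210360607 0.15330305955541923 0.38925374182547484
```

View pics/crop1.png

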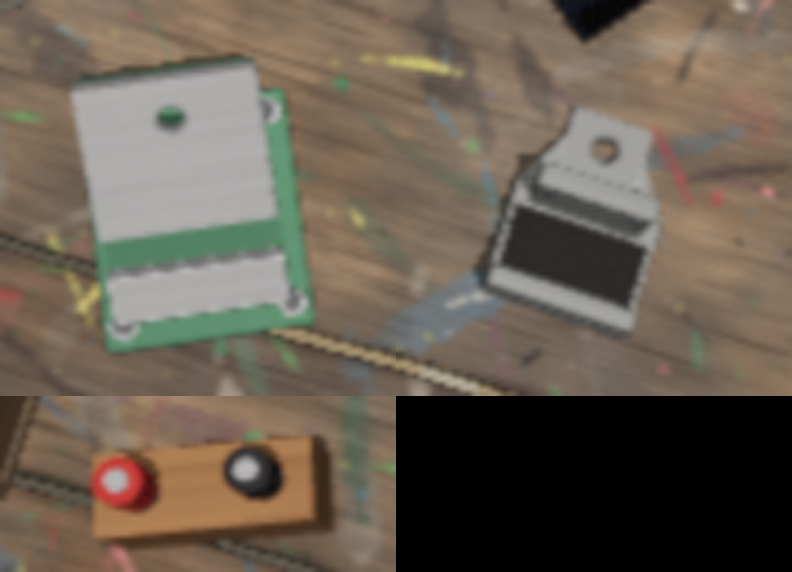

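```bash
cat >> h.py <<'E'
from scipy.optimize import least_squares
def proj(cam,X):
    p=cams.camera_params(cam);K=np.array(p['intrinsics']);c=(np.atleast_2d(X)-np.array(p['position']))@attR(p['attitude'])
    if cam=='wrist':
        th=np.arctan2(np.hypot(c[:,0],c[:,1]),c[:,2]);ph=np.arctan2(c[:,1],c[:,0])
        return np.c_[K[0,2]+K[0,0]*th*np.cos(ph),K[1,2]+K[1,1]*th*np.sin(ph)]
    return np.c_[K[0,2]+K[0,0]*c[:,0]/c[:,2],K[1,2]+K[1,1]*c[:,1]/c[:,2]]
def T_stand(s): # s=x,y,yaw of stand_top
    return R.from_euler('ZY',[s[2],-np.pi/6]),np.array([s[0],s[1],.077])
def T_sad(s):   # s=x,y of keel centre,yaw; on bench
    r=R.from_euler('ZY',[s[2],np.radians(7)]);k=np.array([s[0],s[1],.009]);return r,k-r.apply([-.025,0,-.002])
def T_blk(s,z=.05): return R.from_euler('Z',s[2]),np.array([s[0],s[1],0])
def fit(T,pts,px,s0,cam='top'):
    pts=np.array(pts)/1000.;px=np.array(px,float)
    def f(s):
        r,t=T(s);return (proj(cam,r.apply(pts)+t)-px).ravel()
    o=least_squares(f,s0,loss='soft_l1');return o.x,f(o.x).reshape(-1,2)
E
python3 - <<'E'
from h import *
np.set_printoptions(precision=4,suppress=True)
A=lambda u,v:(u/4.4+235-.4,v/4.4+180-.4); B=lambda u,v:((u-396)/4.4+325-.4,v/4.4+180-.4); C=lambda u,v:(u/4.4+150-.4,(v-396)/4.4+190-.4)
s,r=fit(T_stand,[(44,0,0),(66,45,0),(66,-45,0),(-14.5,45,0),(-14.5,-45,0),(-35.5,45,0),(-35.5,-45,0)],
 [A(170,117),A(72,92),A(253,63),A(102,243),A(278,218),A(108,272),A(284,252)],[.49,-.01,.15]);print('stand',s,np.degrees(s[2]));print(r)
s,r=fit(T_sad,[(44,0,12),(62,22,12),(62,-22,12),(-50,40,26),(-50,-40,26)],[B(605,149),B(577,106),B(653,132),B(489,283),B(632,328)],[.46,-.22,-.3]);print('saddle',s,np.degrees(s[2]));print(r)
R_,t=T_sad(s);print('web top',R_.apply([.009,0,.052])+t,'web mid z36',R_.apply([.009,0,.036])+t)
s,r=fit(T_blk,[(0,-32,83+4),(0,32,83+4+18),(-22,-56,50),(-22,56,50),(22,-56,50),(22,56,50)],[C(246,469),C(116,480),C(318,519),C(95,538),C(310,437),C(95,452)],[.51,.16,.05]);print('block',s,np.degrees(s[2]));print(r)
R_,t=T_blk(s);print('pins',R_.apply([0,-.032,.08])+t,R_.apply([0,.032,.08])+t)
E
```

```text
stand [ 0.4907 -0.0117  0.1539] 8.820153302094955
[[ 0.122   0.5056]
 [-0.1818 -0.2959]
 [ 0.3904  0.2245]
 [-0.3612 -0.5431]
 [ 0.0545 -0.9012]
 [-0.0589  1.4159]
 [ 0.0326 -0.0694]]
saddle [ 0.4615 -0.21   -0.3206] -18.366912737853223
[[ 0.1285 -0.1482]
 [-0.1954 -0.1202]
 [ 0.0536 -0.2292]
 [-0.4914 -0.2074]
 [ 0.5038  0.8498]]
web top [ 0.4998 -0.2227  0.0585] web mid z36 [ 0.4979 -0.2221  0.0426]
block [0.5274 0.1746 0.0944] 5.408407144269177
[[ 0.4358  0.1404]
 [-2.4076 -1.1702]
 [-0.505   0.1186]
 [ 0.4958  0.1725]
 [ 0.4939 -0.1851]
 [ 0.1349  0.6609]]
pins [0.5304 0.1428 0.08  ] [0.5244 0.2065 0.08  ]
```

```bash
cat >> h.py <<'E'
def st():
    s=arm.get_state();print('t %.2f pos %s rpy %s F %s w %.4f'%(s['t'],np.round(s['eef_pos'],4),np.round(np.degrees(s['ee_rot']),2),np.round(s['force'],1),s['width']));return s
def go(xyz,yawdeg):
    "shift in tool axes (m) + turn about tool z (deg) from the measured pose"
    s=arm.get_state();Rt=R.from_euler('xyz',s['ee_rot']);d=Rt.inv().apply(np.array(xyz)-s['eef_pos'])
    print('row',np.round(d,4),round(-(yawdeg-np.degrees(s['ee_rot'][2])),2))
E
python3 - <<'E'
from h import *
st();go([.478,-.216,.40],-18.37)
print(cams.camera_params('wrist'))
C=lambda u,v:(u/4.4+150-.4,(v-396)/4.4+190-.4)
s,r=fit(T_blk,[(0,-32,87),(0,32,87),(-22,-56,50),(-22,56,50),(22,-56,50),(22,56,50)],[C(246,469),C(116,480),C(318,519),C(95,538),C(310,437),C(95,452)],[.51,.16,.05]);print('block',s,np.degrees(s[2]));print(r.round(2))
E
```

```text
t 1.20 pos [0.2947 0.6073 0.4047] rpy [180.     0.   -25.88] F [-0.5 -0.   0. ] w 0.0879
row [0.5243 0.6606 0.0047] -7.51
{'intrinsics': array([[309.70691629,   0.        , 323.03178472],
       [  0.        , 309.70691629, 197.78992253],
       [  0.        ,   0.        ,   1.        ]]), 'position': array([0.35577261, 0.57705148, 0.38430309]), 'attitude': array([ 2.88393426e+00,  6.17190588e-04, -2.02346467e+00])}
block [0.52781527 0.17532053 0.088578  ] 5.075145453837308
[[ 0.13  0.04]
 [ 0.21 -0.07]
 [-0.85  0.09]
 [ 0.14 -0.15]
 [ 0.26 -0.23]
 [-0.1   0.34]]
```

Call:
play_rows(targets=[[[0.037, 0.047, 0, -2], [0.074, 0.094, 0, -4], [0.111, 0.141, 0, -6], [0.148, 0.188, 0, -7.5], [0.185, 0.235, 0, -7.5]]], grip=0, newtons=8)

```text
t: 1.82
eef_pos: [0.3586, 0.3131, 0.4049]
ee_rot: [-3.141, -0.0, -0.32]
force: [1.9, 1.7, -0.1]
width: 0.0871
```

```bash
python3 - <<'E'
from h import *
st();go([.478,-.216,.33],-18.37)
E
```

```text
t 1.82 pos [0.3586 0.3131 0.4049] rpy [-1.7996e+02 -1.0000e-02 -1.8340e+01] F [ 1.9  1.7 -0.1] w 0.0871
row [0.2798 0.4647 0.0747] 0.03
```

Call:
play_rows(targets=[[[0.03, 0.052, 0, 0], [0.06, 0.104, 0, 0], [0.09, 0.156, 0, 0], [0.12, 0.208, 0, 0], [0.15, 0.26, 0, 0]]])

```text
t: 2.45
eef_pos: [0.4187, 0.0191, 0.4053]
ee_rot: [-3.14, -0.001, -0.32]
force: [1.1, 0.2, 0.4]
width: 0.0875
```

Call:
play_rows(targets=[[[0.03, 0.05, 0.018, 0], [0.06, 0.1, 0.036, 0], [0.09, 0.15, 0.054, 0], [0.12, 0.2, 0.072, 0], [0.12, 0.2, 0.075, 0]]])

```text
t: 3.08
eef_pos: [0.4695, -0.21, 0.3278]
ee_rot: [3.141, 0.003, -0.326]
force: [-0.7, 0.9, 0.3]
width: 0.0875
```

```bash
python3 - <<'E'
from h import *
st();p=cams.camera_params('wrist');im,d=cams.grab_frame('wrist');save('w1',im)
S=T_sad([.4615,-.21,-.3206])
L=[(44,0,12),(62,22,12),(62,-22,12),(-50,40,26),(-50,-40,26),(-38,40,26),(-38,-40,26),(2,32,52),(2,-32,52),(16,32,52),(16,-32,52),(16,40,12),(16,-40,12)]
q=proj('wrist',S[0].apply(np.array(L)/1e3)+S[1]);print(np.round(q,1).tolist())
o=im.copy()
for a in q: cv2.circle(o,tuple(int(round(v)) for v in a),1,(255,0,255),-1)
c=q.mean(0).astype(int);print(c)
x0,y0=max(c[0]-100,0),max(c[1]-75,0);print(x0,y0)
save('w1c',cv2.resize(np.ascontiguousarray(o[y0:y0+150,x0:x0+200]),None,fx=4,fy=4,interpolation=cv2.INTER_CUBIC))
E
```

```text
t 3.08 pos [ 0.4695 -0.21    0.3278] rpy [ 1.7994e+02  1.6000e-01 -1.8690e+01] F [-0.7  0.9  0.3] w 0.0875
[[326.4, 122.1], [302.9, 103.6], [349.6, 103.5], [283.6, 224.1], [370.2, 223.7], [283.3, 211.4], [370.5, 210.9], [287.9, 168.8], [366.3, 168.4], [287.7, 151.6], [366.4, 151.3], [284.1, 152.2], [368.9, 151.9]]
[326 164]
226 89
```

View pics/w1c.png

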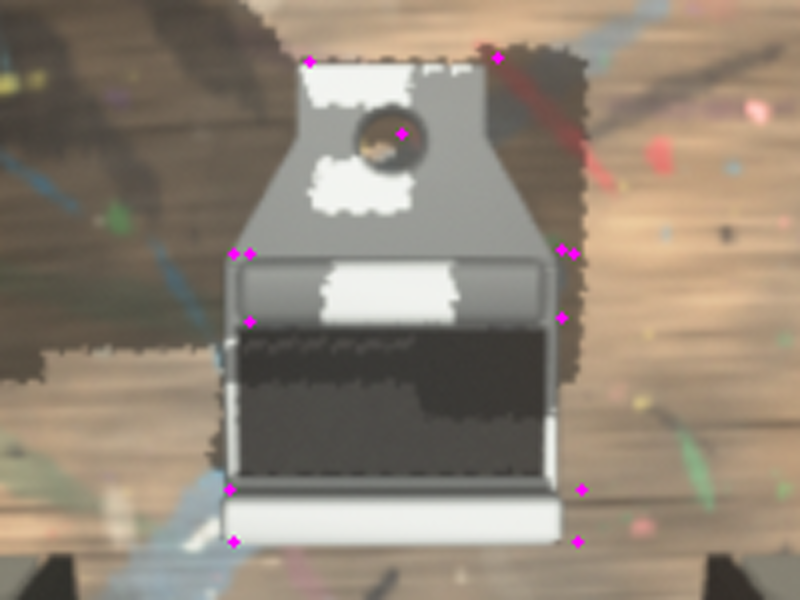

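```bash
cat > fitw.py <<'E'
from h import *
def maskprof(cam,q):
    m=finder.masks_of(cam,q);print(q,[round(x['score'],2) for x in m][:3])
    return m[0]['mask'] if m else None
E
python3 - <<'E'
from fitw import *
st();im,d=cams.grab_frame('wrist');save('w2',im)
m=maskprof('wrist','saddle')
if m is not None:
    v,u=np.nonzero(m);print(v.min(),v.max(),u.min(),u.max())
    for r in range(v.min(),v.max()+1,8):
        c=np.nonzero(m[r])[0];print(r,c.min(),c.max(),(c.min()+c.max())/2)
g=cv2.medianBlur(cv2.cvtColor(im,cv2.COLOR_RGB2GRAY),3)
c=cv2.HoughCircles(cv2.resize(g,None,fx=4,fy=4,interpolation=cv2.INTER_CUBIC)[320:720,1100:1500],cv2.HOUGH_GRADIENT,1,60,param1=80,param2=20,minRadius=22,maxRadius=45)
if c is not None:print(((c[0][:,:2]+[1100,320])/4)[:3],c[0][:3,2]/4)
L=[(44,0,12),(62,0,12),(-50,0,26),(9,0,52)]
for s in ([.4615,-.21,-.3206],):
    S=T_sad(s);print(proj('wrist',S[0].apply(np.array(L)/1e3)+S[1]).round(1).tolist())
E
```

```text
t 3.12 pos [ 0.4692 -0.2084  0.3281] rpy [ 1.7997e+02  1.5000e-01 -1.8620e+01] F [-0.2  0.4  0.6] w 0.0875
saddle [0.62]
104 223 283 368
104 303 346 324.5
112 302 348 325.0
120 302 348 325.0
128 298 351 324.5
136 294 356 325.0
144 290 360 325.0
152 285 365 325.0
160 283 366 324.5
168 283 366 324.5
176 283 366 324.5
184 284 366 325.0
192 284 366 325.0
200 284 366 325.0
208 284 365 324.5
216 283 368 325.5
[[325.625 122.375]] [8.05]
[[328.8, 122.5], [328.8, 103.8], [329.1, 223.9], [329.7, 159.9]]
```

```bash
python3 - <<'E'
from fitw import *
st()
s,r=fit(T_sad,[(44,0,12),(62,0,12),(-50,0,26),(62,22,12),(62,-22,12)],[(325.3,122.4),(325,103.8),(325.3,223.8),(302.4,103.8),(347.8,103.8)],[.4615,-.21,-.3206],'wrist');print(s,np.degrees(s[2]),r.round(2).tolist())
S=T_sad(s);g=S[0].apply([.009,0,.036])+S[1];print(g);go(g+[0,0,.159+.06],np.degrees(s[2]))
E
```

```text
t 3.23 pos [ 0.4695 -0.2065  0.3296] rpy [ 1.800e+02  2.000e-02 -1.842e+01] F [-0.4 -0.4 -0. ] w 0.0882
[ 0.46268882 -0.20674483 -0.32091048] -18.386816350334907 [[-0.15, -0.03], [0.12, -0.09], [0.02, -0.04], [-0.53, 0.09], [0.54, 0.08]]
[ 0.4991072  -0.21885031  0.0425732 ]
row [0.032  0.0023 0.068 ] -0.03
```

Call:
play_rows(targets=[[[0.032, 0.002, 0.03, 0], [0.032, 0.002, 0.075, 0], [0.032, 0.002, 0.11, 0], [0.032, 0.002, 0.128, 0], [0.032, 0.002, 0.128, 0]]])

```text
t: 3.85
eef_pos: [0.4994, -0.2171, 0.2014]
ee_rot: [3.141, 0.001, -0.318]
force: [-0.3, -0.1, -0.9]
width: 0.0875
```

Call:
play_rows(targets=[[[0, 0, 0, 0], [0, 0, 0, 0], [0, 0, 0, 0], [0, 0, 0, 0]]], grip=255, newtons=10)

```text
t: 4.35
eef_pos: [0.4999, -0.2187, 0.2028]
ee_rot: [-3.141, -0.002, -0.32]
force: [0.1, 1.1, 7.2]
width: 0.0641
```

```bash
python3 - <<'E'
from fitw import *
st();go([0.4991,-.2189,.2016],-18.4)
E
```

```text
t 4.35 pos [ 0.4999 -0.2187  0.2028] rpy [-1.7999e+02 -1.1000e-01 -1.8360e+01] F [0.1 1.1 7.2] w 0.0641
row [-0.0007  0.0004  0.0012] 0.04
```

Call:
play_rows(targets=[[[0, 0, -0.01, 0], [0, 0, -0.03, 0], [0, 0, -0.06, 0], [0, 0, -0.1, 0], [0, 0, -0.13, 0]]])

```text
t: 4.97
eef_pos: [0.499, -0.2186, 0.3333]
ee_rot: [-3.141, -0.0, -0.321]
force: [0.8, -0.5, -4.6]
width: 0.064
```

Call:
play_rows(targets=[[[0, 0, 0, -6], [0, 0, 0, -12], [0, 0, 0, -20], [0, 0, 0, -27], [0, 0, 0, -27.2]]])

```text
t: 5.6
eef_pos: [0.4989, -0.2185, 0.3315]
ee_rot: [-3.141, 0.001, 0.153]
force: [-0.2, 0.8, -4.7]
width: 0.0638
```

```bash
python3 - <<'E'
from fitw import *
st();im,d=cams.grab_frame('side');save('s2',im)
c=proj('side',arm.get_state()['eef_pos']-[0,0,.17])[0].astype(int);print(c)
cs=cv2.resize(im[c[1]-55:c[1]+55,c[0]-60:c[0]+60],None,fx=4,fy=4,interpolation=cv2.INTER_CUBIC);
w,d=cams.grab_frame('wrist');save('w3',w);cw=cv2.resize(w[50:270,240:410],None,fx=2,fy=2,interpolation=cv2.INTER_CUBIC)
o=np.zeros((440,480+340,3),np.uint8);o[:,:480]=cs;o[:,480:]=cw;save('mix3',o[:, :800])
E
```

```text
t 5.60 pos [ 0.4989 -0.2185  0.3315] rpy [-1.7996e+02  5.0000e-02  8.7500e+00] F [-0.2  0.8 -4.7] w 0.0638
[314 214]
```

View pics/mix3.png

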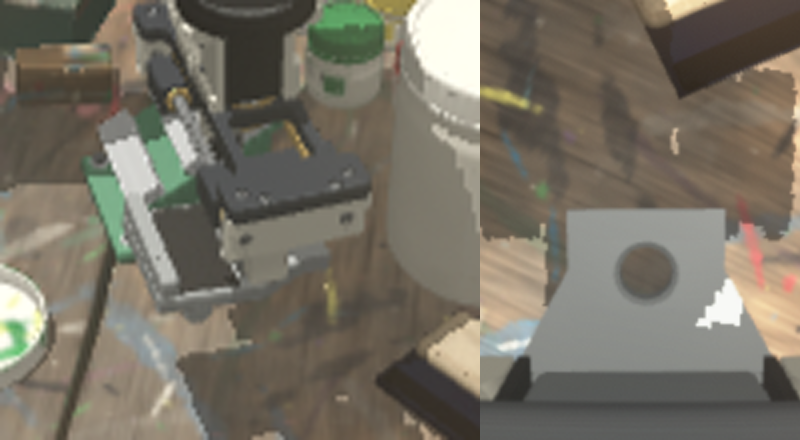

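```bash
cat >> h.py <<'E'
def wcloud(d,p):
    K=np.array(p['intrinsics']);v,u=np.mgrid[0:400,0:640];a=u-K[0,2];b=v-K[1,2];r=np.hypot(a,b)+1e-9;th=r/K[0,0];s=np.tan(th)/r
    return np.stack([a*s*d,b*s*d,d],-1)@attR(p['attitude']).T+np.array(p['position'])
E
python3 - <<'E'
from fitw import *
np.set_printoptions(precision=4,suppress=True)
s=st();p=cams.camera_params('wrist');im,d=cams.grab_frame('wrist');P=wcloud(d,p)
Q=P[158:236,275:350].reshape(-1,3);z=d[158:236,275:350].ravel();Q=Q[z>0];Q=Q[Q[:,2]>.1]
for _ in range(4):
    c=Q.mean(0);n=np.linalg.svd(Q-c)[2][2];n*=np.sign(n[2]);r=(Q-c)@n;Q=Q[abs(r)<.004]
print(len(Q),n,c,r.std(),'tilt',np.degrees(np.arccos(n[2])),np.degrees(np.arctan2(-n[1],-n[0])))
g=cv2.cvtColor(im,cv2.COLOR_RGB2GRAY)
c=cv2.HoughCircles(cv2.resize(g,None,fx=4,fy=4,interpolation=cv2.INTER_CUBIC)[600:840,1140:1420],cv2.HOUGH_GRADIENT,1,60,param1=80,param2=20,minRadius=40,maxRadius=80)
print(((c[0][:,:2]+[1140,600])/4)[:3])
u,v=((c[0][0,:2]+[1140,600])/4);K=p['intrinsics']
# ray-plane
a=u-K[0,2];b=v-K[1,2];rr=np.hypot(a,b);th=rr/K[0,0];ray=attR(p['attitude'])@np.array([a/rr*np.sin(th),b/rr*np.sin(th),np.cos(th)])
o=np.array(p['position']);t=((Q.mean(0)-o)@n)/(ray@n);H=o+t*ray
yaw=s['ee_rot'][2];print('hole',H,'rel tool (fwd,left,up):',R.from_euler('z',-yaw).apply(H-s['eef_pos']))
# stand via top pose
S=T_stand([.4907,-.0117,.1539]);print('stand hole',S[0].apply([.044,0,0])+S[1],'grip tgt seated',S[0].apply([.009,0,.036])+S[1])
E
```

```text
t 5.70 pos [ 0.4991 -0.2186  0.3316] rpy [-179.97    0.03    8.64] F [ 0.3 -0.2 -4.1] w 0.0640
5016 [0.1086 0.0134 0.994 ] [ 0.5209 -0.2096  0.1435] 0.0006867891840087927 tilt 6.284242736910953 -172.95912406676442Traceback (most recent call last):
  File "<stdin>", line 10, in <module>
TypeError: 'NoneType' object is not subscriptable
```

```bash
python3 - <<'E'
from fitw import *
go([.403,-.025,.375],8.82)
E
```

```text
row [-0.0659 -0.2059 -0.0433] -0.16
```

Call:
play_rows(targets=[[[-0.013, -0.04, -0.015, 0], [-0.028, -0.09, -0.035, 0], [-0.045, -0.14, -0.043, 0], [-0.06, -0.19, -0.043, -0.2], [-0.066, -0.206, -0.043, -0.2]]])

```text
t: 6.38
eef_pos: [0.4011, -0.0236, 0.3751]
ee_rot: [-3.141, -0.001, 0.158]
force: [1.4, -0.3, -3.5]
width: 0.0638
```

Call:
play_rows(targets=[[[0, 0, 0, 0], [0, 0, 0, 0], [0, 0, 0, 0]]])

```text
t: 6.75
eef_pos: [0.4029, -0.0257, 0.3745]
ee_rot: [3.141, 0.001, 0.156]
force: [-1.2, -0.7, -5.3]
width: 0.0639
```

```bash
python3 - <<'E'
from fitw import *
np.set_printoptions(precision=4,suppress=True)
s=st();p=cams.camera_params('wrist');im,d=cams.grab_frame('wrist');save('w4',im);np.save('w4.npy',d)
S=T_stand([.4907,-.0117,.1539]);L=[(44,0,0),(66,45,0),(66,-45,0),(-14.5,45,0),(-14.5,-45,0),(-35.5,45,0),(-35.5,-45,0)]
q=proj('wrist',S[0].apply(np.array(L)/1e3)+S[1]);print(q.round(1).tolist())
o=im.copy()
for a in q: cv2.circle(o,tuple(int(round(v)) for v in a),1,(255,0,255),-1)
save('w4c',cv2.resize(np.ascontiguousarray(o[40:240,190:450]),None,fx=3,fy=3,interpolation=cv2.INTER_CUBIC))
E
```

```text
t 6.75 pos [ 0.4029 -0.0257  0.3745] rpy [179.99   0.03   8.92] F [-1.2 -0.7 -5.3] w 0.0639
[[322.4, 47.3], [265.6, 23.7], [379.3, 23.7], [273.2, 109.4], [371.8, 109.4], [275.2, 128.6], [369.8, 128.7]]
```

View pics/w4c.png

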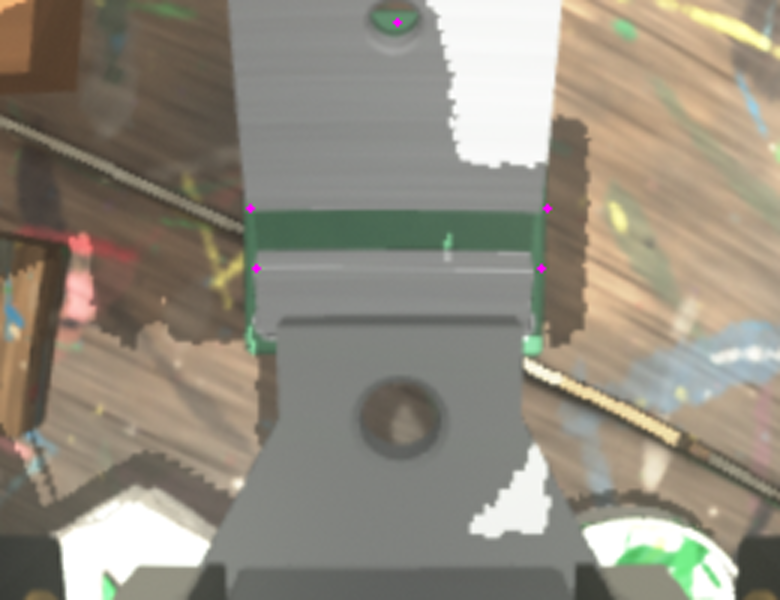

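```bash
python3 - <<'E'
from fitw import *
np.set_printoptions(precision=4,suppress=True)
s=st();g=s['eef_pos']-[0,0,.159];r=R.from_euler('ZY',[s['ee_rot'][2],np.radians(6.3)])
for xg,zg in((9,36),(10,36),(9,34),(9,38)):
    print(xg,zg,proj('wrist',g+r.apply((np.array([[44,0,12],[62,22,12],[62,-22,12]])-[xg,0,zg])/1e3)).round(1).tolist())
d=np.load('w4.npy');P=wcloud(d,cams.camera_params('wrist'));Q=P[150:200,300:345].reshape(-1,3);z=d[150:200,300:345].ravel();Q=Q[(z>0)&(Q[:,2]>.1)]
for _ in range(4):
    c=Q.mean(0);n=np.linalg.svd(Q-c)[2][2];n*=np.sign(n[2]);rr=(Q-c)@n;Q=Q[abs(rr)<.003]
print('tilt',n,c, 'rel grasp',R.from_euler('z',-s['ee_rot'][2]).apply(c-g))
print('model plane height there', )
Qf=P[60:105,275:365].reshape(-1,3);Qf=Qf[d[60:105,275:365].ravel()>0];S=T_stand([.4907,-.0117,.1539]);rr=S[0].inv().apply(Qf-S[1])[:,2];print('stand face offset',np.median(rr),rr.std())
E
```

```text
t 6.80 pos [ 0.4029 -0.0258  0.3745] rpy [179.99   0.04   8.91] F [ 0.  -0.1 -4.9] w 0.0638
9 36 [[322.6, 183.4], [282.4, 150.8], [362.8, 150.8]]
10 36 [[322.6, 185.2], [282.4, 152.7], [362.8, 152.6]]
9 34 [[322.6, 183.8], [281.9, 150.8], [363.3, 150.8]]
9 38 [[322.6, 183.0], [282.9, 150.8], [362.3, 150.8]]
tilt [-0.0808 -0.0151  0.9966] [ 0.4406 -0.0194  0.1896] rel grasp [ 0.0382  0.0004 -0.0259]
model plane height there
stand face offset -7.65396550227394e-05 0.0006992696599344051
```

```bash
python3 - <<'E'
from fitw import *
s=st();g=s['eef_pos']-[0,0,.159];r=R.from_euler('ZY',[s['ee_rot'][2],np.radians(-4.7)])
for xg,zg in((9,36),(7,36),(9,34)):
    print(xg,zg,proj('wrist',g+r.apply((np.array([[44,0,12],[62,22,12],[62,-22,12]])-[xg,0,zg])/1e3)).round(1).tolist())
# plane offset: tail-top point under model
c=np.array([.0382,0,-.0259]);a=np.radians(4.7);sx=c[0]*np.cos(a)+c[2]*np.sin(a);sz=-c[0]*np.sin(a)+c[2]*np.cos(a);print('saddle rel grip x,z',sx,sz,'=> zg',.012-sz)
yaw=np.radians(8.85)
f=.0787;lat=.0015
e=s['eef_pos'];t=e+np.array([np.cos(yaw)*f-np.sin(yaw)*lat,np.sin(yaw)*f+np.cos(yaw)*lat,0]);t[2]=.1127+.159;print('final TCP',t);go(t+[0,0,.04],8.82)
E
```

```text
t 6.80 pos [ 0.4029 -0.0258  0.3745] rpy [1.7999e+02 4.0000e-02 8.9100e+00] F [ 0.  -0.1 -4.9] w 0.0638
9 36 [[322.6, 177.3], [279.7, 143.8], [365.4, 143.7]]
7 36 [[322.6, 173.6], [279.5, 140.0], [365.5, 139.9]]
9 34 [[322.6, 178.3], [279.1, 144.4], [365.9, 144.4]]
saddle rel grip x,z 0.03594934080293094 -0.02894295934825471 => zg 0.04094295934825471
final TCP [ 0.48044771 -0.01216854  0.2717    ]
row [ 0.0787 -0.0014  0.0627] 0.09
```

Call:
play_rows(targets=[[[0.02, 0, 0, 0], [0.05, -0.001, 0.015, 0], [0.075, -0.0015, 0.04, 0], [0.084, -0.0015, 0.055, 0.1], [0.084, -0.0015, 0.0575, 0.1]]], grip=255, newtons=14)

```text
t: 7.42
eef_pos: [0.4853, -0.011, 0.3157]
ee_rot: [3.141, 0.004, 0.154]
force: [0.1, -0.7, -3.5]
width: 0.0639
```

Call:
play_rows(targets=[[[0, 0, 0, 0], [-0.001, 0, 0.005, 0], [-0.002, 0, 0.01, 0], [-0.003, 0, 0.015, 0], [-0.0035, 0, 0.02, 0]]])

```text
t: 8.05
eef_pos: [0.4816, -0.0111, 0.297]
ee_rot: [3.142, 0.0, 0.156]
force: [-5.0, 1.0, 1.0]
width: 0.0641
```

```bash
cat > tilt.py <<'E'
from fitw import *
s=st();p=cams.camera_params('wrist');im,d=cams.grab_frame('wrist');P=wcloud(d,p);np.save('wl.npy',d);save('wl',im)
g=s['eef_pos']-[0,0,.159];Rz=R.from_euler('z',-s['ee_rot'][2])
Q=P[130:200,300:345].reshape(-1,3);z=d[130:200,300:345].ravel();Q=Q[(z>0)];q=Rz.apply(Q-g);q=q[(q[:,2]>-.05)&(q[:,2]<.03)]
for _ in range(5):
    c=np.median(q,0);n=np.linalg.svd(q-c)[2][2];n*=np.sign(n[2]);rr=(q-c)@n;q=q[abs(rr)<.003]
print('n',n.round(3),'tail-up deg',round(np.degrees(np.arctan2(-n[0],n[2])),1),'roll',round(np.degrees(np.arctan2(n[1],n[2])),1),'zg mm',round(12+1000*abs(n@c),1),len(q))
E
python3 tilt.py
```

```text
t 8.05 pos [ 0.4816 -0.0111  0.297 ] rpy [1.80e+02 1.00e-02 8.92e+00] F [-5.  1.  1.] w 0.0641
n [-0.029 -0.99   0.139] tail-up deg 11.8 roll -82.0 zg mm 17.4 727
```

```bash
python3 - <<'E'
from fitw import *
s=arm.get_state();d=np.load('wl.npy');P=wcloud(d,cams.camera_params('wrist'));g=s['eef_pos']-[0,0,.159];Rz=R.from_euler('z',-s['ee_rot'][2])
q=Rz.apply((P-g).reshape(-1,3)).reshape(400,640,3)*1000
for r in range(40,260,8): print(r,q[r,310].round(1),q[r,337].round(1),d[r,310].round(3))
E
```

```text
40 [ 139.3   11.4 -140.1] [ 139.   -12.6 -138.8] 0.251
48 [ 131.3   11.3 -138.3] [ 131.1  -12.5 -137.2] 0.251
56 [ 123.9   11.3 -138.7] [ 123.6  -12.4 -137.2] 0.254
64 [ 116.5   11.3 -139. ] [ 116.3  -12.5 -137.9] 0.256
72 [ 109.    11.3 -138.1] [ 109.2  -12.5 -139. ] 0.257
80 [ 101.8   11.3 -138.5] [ 101.8  -12.5 -138.6] 0.259
88 [  94.5   11.3 -137.8] [  94.4  -12.4 -137.3] 0.26
96 [  87.3   11.3 -138.3] [  87.4  -12.5 -138.9] 0.263
104 [  80.2   11.3 -138.5] [  80.2  -12.5 -139.4] 0.265
112 [ 71.1   7.1 -37.9] [ 71.1  -8.1 -38.8] 0.17
120 [ 66.6   6.8 -31. ] [ 66.6  -7.8 -30.8] 0.164
128 [ 62.2   6.8 -30.6] [ 62.3  -7.7 -29.4] 0.165
136 [ 57.7   7.  -33. ] [ 57.7  -7.9 -32.7] 0.168
144 [ 53.1   7.1 -35.3] [ 53.   -8.1 -36. ] 0.172
152 [ 49.8   6.6 -23.6] [ 49.9  -7.5 -23.2] 0.161
160 [ 45.5   6.7 -24.1] [ 45.5  -7.6 -24.1] 0.163
168 [ 41.    6.8 -25.2] [ 41.2  -7.6 -23.9] 0.165
176 [ 34.3   7.4 -37.7] [ 36.5  -7.8 -25.9] 0.179
184 [ 31.7   7.  -27.9] [ 31.9  -7.8 -26.8] 0.17
192 [ 27.8   6.9 -25. ] [ 27.6  -7.8 -25.9] 0.168
200 [ 23.2   7.  -25.6] [ 23.2  -7.9 -25.6] 0.17
208 [ 18.4   7.  -26.1] [ 18.2  -8.  -27. ] 0.172
216 [ 13.6   7.1 -26.6] [ 13.6  -8.  -26.5] 0.174
224 [  8.8   7.2 -26.6] [  8.6  -8.1 -27.2] 0.175
232 [  5.6   7.1 -22.4] [  5.6  -7.9 -22.2] 0.172
240 [  5.1   6.7 -11.9] [  4.9  -7.5 -12.4] 0.161
248 [ 4.   6.4 -4. ] [ 4.9 -7.1 -2.1] 0.154
256 [30.9  3.3 61.4] [31.4 -4.1 62.5] 0.084
```

Call:
play_rows(targets=[[[0, 0, 0.002, 0], [-0.0005, 0, 0.004, 0], [-0.001, 0, 0.006, 0], [-0.0015, 0, 0.008, 0], [-0.0015, 0, 0.008, 0]]], grip=255, newtons=9)

```text
t: 8.72
eef_pos: [0.4806, -0.0113, 0.2891]
ee_rot: [3.142, -0.0, 0.156]
force: [-0.6, -0.5, -4.3]
width: 0.0643
```

```bash
cat > prof.py <<'E'
from fitw import *
s=st();p=cams.camera_params('wrist');im,d=cams.grab_frame('wrist');save('wl',im)
P=wcloud(d,p);g=s['eef_pos']-[0,0,.159];Rz=R.from_euler('z',-s['ee_rot'][2])
q=Rz.apply((P-g).reshape(-1,3)).reshape(400,640,3)*1000
for r in range(96,236,6): print(r,q[r,300].round(1),q[r,345].round(1))
E
python3 prof.py
```

```text
t 8.72 pos [ 0.4806 -0.0113  0.2891] rpy [ 1.80e+02 -2.00e-02  8.92e+00] F [-0.6 -0.5 -4.3] w 0.0643
96 [  87.3   19.5 -129.6] [  87.4  -19.  -130.8]
102 [  82.2   19.6 -130.8] [  82.1  -19.  -129.8]
108 [ 73.6  12.3 -32.4] [ 73.6 -12.3 -33.3]
114 [ 70.2  11.9 -26.4] [ 70.2 -11.9 -27.6]
120 [ 67.   11.6 -21.4] [ 67.  -11.5 -21.7]
126 [ 63.9  11.6 -21.6] [ 63.9 -11.6 -22.5]
132 [ 60.7  11.7 -23. ] [ 60.7 -11.7 -23.9]
138 [ 57.4  12.  -26. ] [ 57.4 -11.8 -24.9]
144 [ 54.8  11.5 -19.1] [ 54.8 -11.3 -18. ]
150 [ 52.   11.3 -15.7] [ 52.  -11.2 -15.7]
156 [ 48.8  11.4 -16.8] [ 49.  -11.2 -15.7]
162 [ 45.9  11.4 -15.8] [ 45.8 -11.3 -16.6]
168 [ 42.6  11.5 -17.2] [ 42.5 -11.5 -17.7]
174 [ 39.4  11.6 -17.8] [ 39.  -11.6 -19.7]
180 [ 36.1  11.7 -18.5] [ 35.9 -11.7 -19.6]
186 [ 32.3  12.  -21.3] [ 32.5 -11.8 -20.5]
192 [ 28.9  12.1 -21.6] [ 29.  -11.9 -21.4]
198 [ 25.6  12.2 -21.7] [ 25.3 -12.  -22.7]
204 [ 22.2  12.3 -22. ] [ 21.5 -12.2 -24.3]
210 [ 18.4  12.4 -23.3] [ 18.3 -12.2 -23.7]
216 [ 14.4  12.6 -25. ] [ 14.4 -12.4 -25. ]
222 [ 10.5  12.8 -25.9] [ 10.2 -12.6 -26.7]
228 [  8.   12.6 -23. ] [  8.2 -12.4 -22.5]
234 [  6.5  12.3 -17.7] [  6.7 -12.  -17.1]
```

```bash
python3 - <<'E'
import cv2
im=cv2.imread('pics/wl.png');cv2.imwrite('pics/wlc.png',cv2.resize(im[90:250,230:420],None,fx=4,fy=4,interpolation=cv2.INTER_CUBIC)[:600])
E
```

```text
(no output)
```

View pics/wlc.png

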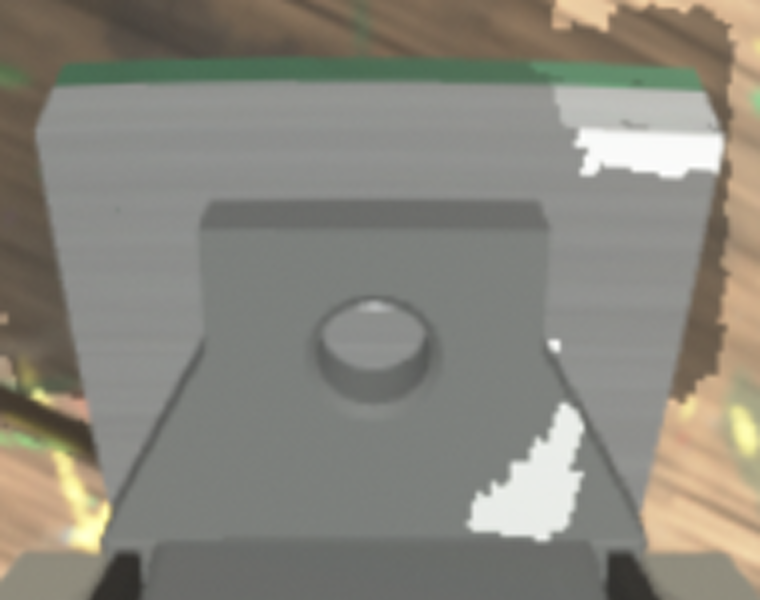

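Call:
play_rows(targets=[[[0.003, 0.0006, 0.002, 0], [0.0035, 0.0006, 0.004, 0], [0.003, 0.0006, 0.006, 0], [0.0025, 0.0006, 0.008, 0], [0.0025, 0.0006, 0.008, 0]]])

```text
t: 9.4
eef_pos: [0.4831, -0.0114, 0.2811]
ee_rot: [-3.142, -0.0, 0.156]
force: [-0.5, -0.1, -4.5]
width: 0.0639
```

```bash
python3 prof.py | awk 'NR<2||NR%2==0'
```

```text
t 9.40 pos [ 0.4831 -0.0114  0.2811] rpy [-1.80e+02 -2.00e-02  8.92e+00] F [-0.5 -0.1 -4.5] w 0.0639
96 [  86.8   19.  -122. ] [  86.8  -18.4 -122.5]
108 [  76.6   19.  -122. ] [  76.6  -18.5 -122.4]
120 [ 67.1  11.2 -17.2] [ 67.  -11.3 -17.9]
132 [ 61.2  11.  -13.1] [ 61.2 -10.9 -12.8]
144 [55.6 10.7 -8.6] [ 55.6 -10.7  -8.5]
156 [50.2 10.6 -5.7] [ 50.1 -10.6  -6.9]
168 [43.9 10.9 -9.4] [ 44.1 -10.8  -8.3]
180 [ 37.4  11.3 -12.4] [ 37.3 -11.2 -12.7]
192 [ 30.2  11.7 -16.5] [ 30.5 -11.5 -15.4]
204 [ 23.2  12.  -18.6] [ 22.8 -11.9 -19.7]
216 [ 15.2  12.4 -22.6] [ 15.1 -12.3 -22.8]
228 [  9.9  12.2 -18. ] [  9.6 -12.1 -18.7]
```

Call:
play_rows(targets=[[[0.001, 0, 0.001, 0], [0.001, 0, 0.002, 0], [0.001, 0, 0.003, 0], [0.001, 0, 0.0038, 0], [0.001, 0, 0.0038, 0]]])

```text
t: 10.07
eef_pos: [0.4839, -0.0114, 0.2773]
ee_rot: [3.142, 0.0, 0.156]
force: [-1.7, 0.5, -3.4]
width: 0.0637
```

```bash
python3 prof.py | awk 'NR<2||NR%2==0'
```

```text
t 10.07 pos [ 0.4839 -0.0114  0.2773] rpy [1.80e+02 1.00e-02 8.91e+00] F [-1.7  0.5 -3.4] w 0.0637
96 [  86.5   18.7 -119.3] [  86.3  -18.1 -117.3]
108 [  76.4   18.7 -118.3] [  76.4  -18.2 -118.9]
120 [ 67.   11.1 -15.6] [ 67.  -11.1 -15.7]
132 [61.3 10.7 -9.8] [ 61.2 -10.7  -9.9]
144 [55.8 10.5 -5.8] [ 55.8 -10.5  -5.3]
156 [50.6 10.3 -1.7] [ 50.6 -10.3  -1.9]
168 [44.5 10.6 -5.6] [ 44.6 -10.5  -4.3]
180 [ 37.8  11.1 -10. ] [ 37.9 -10.9  -9.4]
192 [ 30.9  11.4 -13.4] [ 31.1 -11.3 -12.6]
204 [ 23.5  11.9 -17.4] [ 23.4 -11.7 -17.6]
216 [ 15.3  12.4 -21.9] [ 15.3 -12.2 -21.9]
228 [  9.8  12.2 -17.9] [  9.5 -12.1 -18.7]
```

Call:
play_rows(targets=[[[0, 0, 0.0008, 0], [0, 0, 0.0015, 0], [0, 0, 0.0015, 0]]])

```text
t: 10.5
eef_pos: [0.4842, -0.0112, 0.277]
ee_rot: [3.142, -0.001, 0.156]
force: [-6.1, 0.4, 7.5]
width: 0.0639
```

```bash
python3 prof.py | awk 'NR<2||NR>20'
```

```text
t 10.50 pos [ 0.4842 -0.0112  0.277 ] rpy [ 1.80e+02 -6.00e-02  8.95e+00] F [-6.1  0.4  7.5] w 0.0639
210 [ 19.7  12.1 -19.3] [ 19.9 -11.9 -18.9]
216 [ 15.4  12.4 -22.2] [ 15.3 -12.2 -22.4]
222 [ 12.1  12.4 -21.8] [ 12.4 -12.2 -20.9]
228 [ 10.2  12.2 -17.3] [ 10.2 -12.  -17.3]
234 [  7.8  12.  -14.7] [  8.2 -11.8 -13.5]
```

Call:
play_rows(targets=[[[0, 0, -0.001, 0], [0, 0, -0.001, 0], [0, 0, -0.001, 0], [0, 0, -0.001, 0]]], grip=0)

```text
t: 11.05
eef_pos: [0.4841, -0.0113, 0.2768]
ee_rot: [3.142, -0.0, 0.156]
force: [0.1, 0.5, 0.6]
width: 0.0875
```

Call:
play_rows(targets=[[[0, 0, -0.015, 0], [0, 0, -0.045, 0], [0, 0, -0.08, 0], [-0.05, 0, -0.1, 0], [-0.08, 0, -0.1, 0]]])

```text
t: 11.68
eef_pos: [0.4038, -0.0241, 0.3781]
ee_rot: [-3.141, -0.002, 0.155]
force: [0.3, 0.6, 0.4]
width: 0.0879
```

Call:
play_rows(targets=[[[0, 0, 0, 0], [0, 0, 0, 0]]], grip=255)

```text
t: 11.92
eef_pos: [0.4053, -0.0236, 0.3772]
ee_rot: [-3.142, -0.001, 0.156]
force: [0.4, 0.1, 0.4]
width: 0.0729
```

```bash
python3 - <<'E'
from fitw import *
np.set_printoptions(precision=4,suppress=True)
s=st();p=cams.camera_params('wrist');im,d=cams.grab_frame('wrist');save('w5',im);P=wcloud(d,p)
S=T_stand([.4907-.0015*.153,-.0117+.0015*.988,.1545]);L=[(44,0,12),(62,22,12),(62,-22,12),(-50,40,26),(-50,-40,26),(9,32,52),(9,-32,52),(66,45,0),(66,-45,0)]
q=proj('wrist',S[0].apply(np.array(L)/1e3)+S[1]);print(q.round(1).tolist())
l=S[0].inv().apply((P-S[1]).reshape(-1,3)).reshape(P.shape)*1000
for x,y in((52,15),(52,-15),(25,20),(25,-20),(56,0),(22,0),(-44,25),(-44,-25),(-20,0)):
    m=(abs(l[...,0]-x)<4)&(abs(l[...,1]-y)<4)&(d>0);print((x,y),m.sum(),np.median(l[...,2][m]) if m.any() else None)
o=im.copy()
for a in q: cv2.circle(o,tuple(int(round(v)) for v in a),1,(255,0,255),-1)
c=q.mean(0).astype(int);y0=max(c[1]-75,0);x0=c[0]-100;print(x0,y0)
save('w5c',cv2.resize(np.ascontiguousarray(o[y0:y0+150,x0:x0+200]),None,fx=4,fy=4,interpolation=cv2.INTER_CUBIC))
E
```

```text
t 11.93 pos [ 0.4053 -0.0236  0.3772] rpy [-180.     -0.06    8.93] F [0.4 0.1 0.4] w 0.0729
[[322.8, 56.2], [294.0, 35.2], [351.6, 35.2], [279.5, 160.2], [366.2, 160.2], [279.4, 118.9], [366.0, 118.9], [266.5, 28.3], [379.1, 28.3]]
(52, 15) 1033 205.37095247560265
(52, -15) 1169 205.86488837132973
(25, 20) 89 11.751857690739312
(25, -20) 89 11.937517962467355
(56, 0) 1454 206.86900816236684
(22, 0) 92 11.613618218948798
(-44, 25) 114 24.561781690226205
(-44, -25) 133 23.76793772014485
(-20, 0) 7 13.163755421803177
222 7
```

View pics/w5c.png

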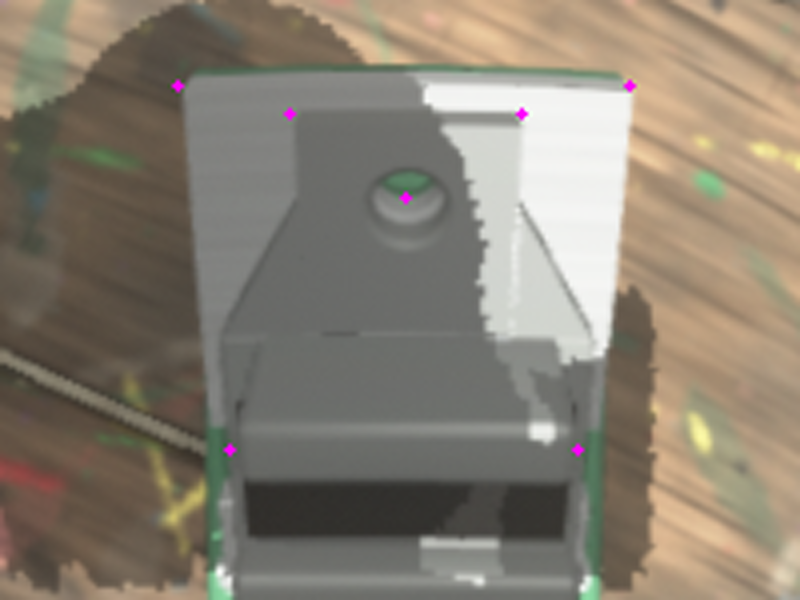

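```bash
python3 - <<'E'
from h import *
go([.4332,-.0194,.262],8.85)
E
```

```text
row [0.0279 0.0002 0.1149] 0.07
```

Call:
play_rows(targets=[[[0.02, 0, 0.01, 0], [0.028, 0, 0.05, 0], [0.028, 0, 0.09, 0], [0.028, 0, 0.11, 0], [0.028, 0, 0.115, 0]]])

```text
t: 12.6
eef_pos: [0.4329, -0.0194, 0.2601]
ee_rot: [3.141, 0.004, 0.155]
force: [-0.1, 0.2, -0.8]
width: 0.019
```

Call:
play_rows(targets=[[[0, 0, 0.002, 0], [0, 0, 0.004, 0], [0, 0, 0.005, 0], [0, 0, 0.005, 0]]])

```text
t: 13.1
eef_pos: [0.4327, -0.0193, 0.2573]
ee_rot: [-3.141, -0.001, 0.156]
force: [0.3, -0.1, -0.5]
width: 0.0005
```

Not in contact yet; lower in small steps.

Call:
play_rows(targets=[[[0, 0, 0.0005, 0], [0, 0, 0.001, 0], [0, 0, 0.0015, 0], [0, 0, 0.0015, 0]]])

```text
t: 13.6
eef_pos: [0.433, -0.0193, 0.2563]
ee_rot: [3.141, -0.001, 0.156]
force: [-3.9, 0.2, 12.3]
width: 0.0007
```

```bash
python3 -c "
from h import *
st()"
```

```text
t 13.60 pos [ 0.433  -0.0193  0.2563] rpy [ 1.7999e+02 -8.0000e-02  8.9500e+00] F [-3.9  0.2 12.3] w 0.0007
```

Call:
play_rows(targets=[[[0, 0, -0.03, 0], [0, 0, -0.07, 0], [0.03, 0, -0.085, 0], [0.075, 0, -0.085, 0], [0.086, 0, -0.075, 0]]])

```text
t: 14.22
eef_pos: [0.5197, -0.0056, 0.3307]
ee_rot: [-3.142, -0.002, 0.156]
force: [-0.9, -0.7, -1.4]
width: 0.0008
```

Call:
play_rows(targets=[[[0, 0, 0.02, 0], [0, 0, 0.03, 0], [0, 0, 0.033, 0], [0, 0, 0.034, 0], [0, 0, 0.034, 0]]])

```text
t: 14.85
eef_pos: [0.5176, -0.006, 0.2969]
ee_rot: [-3.141, -0.001, 0.156]
force: [-0.3, 0.4, 0.4]
width: 0.0005
```

```bash
python3 -c "
from h import *
st();go([.5182,-.0062,.2906],8.85)"
```

```text
t 14.85 pos [ 0.5176 -0.006   0.2969] rpy [-1.7999e+02 -5.0000e-02  8.9200e+00] F [-0.3  0.4  0.4] w 0.0005
row [0.0006 0.0003 0.0063] 0.07
```

Call:
play_rows(targets=[[[0, 0, 0.002, 0], [0, 0, 0.004, 0], [0, 0, 0.005, 0], [0, 0, 0.006, 0], [0, 0, 0.006, 0]]])

```text
t: 15.48
eef_pos: [0.5176, -0.0061, 0.2904]
ee_rot: [3.142, -0.0, 0.156]
force: [0.8, -0.2, 0.6]
width: 0.0002
```

Call:
play_rows(targets=[[[0, 0, 0.0006, 0], [0, 0, 0.0012, 0], [0, 0, 0.0012, 0], [0, 0, 0.0012, 0]]])

```text
t: 15.98
eef_pos: [0.5174, -0.0061, 0.2891]
ee_rot: [3.142, 0.0, 0.155]
force: [-0.6, -1.0, 1.2]
width: 0.0001
```

Call:
play_rows(targets=[[[0, 0, 0.0005, 0], [0, 0, 0.001, 0], [0, 0, 0.001, 0]]])

```text
t: 16.35
eef_pos: [0.5175, -0.0061, 0.2888]
ee_rot: [3.141, -0.0, 0.156]
force: [-3.9, 1.0, 8.4]
width: 0.0007
```

Call:
play_rows(targets=[[[0, 0, -0.02, 0], [0, 0, -0.06, 0], [0, 0, -0.11, 0], [0, 0, -0.15, 0]]])

```text
t: 16.85
eef_pos: [0.5176, -0.0061, 0.4403]
ee_rot: [-3.141, -0.002, 0.156]
force: [1.0, -0.5, 0.0]
width: 0.0005
```

```bash
python3 - <<'E'
from h import *
st();d=np.load('top0.npy');P=cloud('top',d)
q=P[30:230,0:200].reshape(-1,3);q=q[(d[30:230,0:200].ravel()>0)&(q[:,2]>.1)]
h=cv2.convexHull((q[:,:2]*1000).astype(np.float32))[:,0];print(cv2.boxPoints(cv2.minAreaRect(h)).round())
p=np.array([525.,207.]);print('signed dist pin->box hull',cv2.pointPolygonTest(h.reshape(-1,1,2),tuple(p),True))
for yaw in (95,105,85,120,135,150,60,8.85):
    # jaw axis dir = yaw-90 ; body 193 along jaw, 78 along tool x, centred at pin
    r=R.from_euler('z',yaw,degrees=True).as_matrix()[:2,:2];c=np.array([(a*39,b*96.5) for a in(-1,1) for b in(-1,1)])@r.T+p
    poly=cv2.convexHull(c.astype(np.float32));ar,_=cv2.intersectConvexConvex(poly,cv2.convexHull(h));print(yaw,'overlap',round(ar),'corners',[round(cv2.pointPolygonTest(h.reshape(-1,1,2),tuple(map(float,k)),True)) for k in c])
E
```

```text
t 16.85 pos [ 0.5176 -0.0061  0.4403] rpy [-1.7999e+02 -1.0000e-01  8.9200e+00] F [ 1.  -0.5  0. ] w 0.0005
[[518. 294.]
 [819. 218.]
 [885. 480.]
 [584. 556.]]
signed dist pin->box hull -82.7850943374915
95 overlap 0 corners [-88, -161, -14, -111]
105 overlap 0 corners [-70, -169, -2, -124]
85 overlap 0 corners [-106, -151, -29, -97]
120 overlap 157 corners [-43, -179, 13, -142]
135 overlap 460 corners [-20, -186, 20, -157]
150 overlap 820 corners [0, -186, 16, -170]
60 overlap 0 corners [-146, -123, -71, -60]
8.85 overlap 481 corners [-187, -50, -156, 21]
```

```bash
python3 - <<'E'
from h import *
go([.515,.20,.37],50)
E
```

```text
row [ 0.0292 -0.204   0.0704] -41.08
```

Call:
play_rows(targets=[[[0.007, -0.05, 0.01, -8], [0.014, -0.1, 0.025, -17], [0.021, -0.15, 0.045, -26], [0.028, -0.2, 0.065, -35], [0.029, -0.204, 0.07, -41]]], grip=110)

```text
t: 17.48
eef_pos: [0.5142, 0.2028, 0.3664]
ee_rot: [-3.141, 0.002, 0.878]
force: [-0.1, 0.3, -0.6]
width: 0.045
```

Call:
play_rows(targets=[[[0, 0, 0, 0], [0, 0, 0, 0], [0, 0, 0, 0]]])

```text
t: 17.85
eef_pos: [0.5147, 0.1993, 0.3687]
ee_rot: [3.141, -0.001, 0.869]
force: [0.0, -0.1, 0.8]
width: 0.0497
```

```bash
python3 - <<'E'
from fitw import *
s=st();p=cams.camera_params('wrist');im,d=cams.grab_frame('wrist');save('w6',im);P=wcloud(d,p)
b=R.from_euler('Z',.0886);q=proj('wrist',b.apply(np.array([[0,32,87],[0,-32,87],[-22,-56,50],[-22,56,50],[22,56,50],[22,-56,50]])/1e3)+[.5278,.1753,0]);print(q.round(1).tolist())
hsv=cv2.cvtColor(im,cv2.COLOR_RGB2HSV);m=((hsv[...,0]<8)|(hsv[...,0]>172))&(hsv[...,1]>150)&(hsv[...,2]>60)&(P[...,2]>.055)&(P[...,2]<.1)
n,l,stt,c=cv2.connectedComponentsWithStats(m.astype(np.uint8));k=1+stt[1:,4].argmax();print(stt[k],c[k])
z=P[l==k];print('red pts z',np.percentile(z[:,2],[5,50,95]));t=z[z[:,2]>.078];print('top',t.mean(0),(t.min(0)+t.max(0))/2,len(t))
print([(r['xyz'],r['score']) for r in finder.find_in('wrist','pin')])
o=im.copy()
for a in q: cv2.circle(o,tuple(int(round(v)) for v in a),1,(255,0,255),-1)
c=q.mean(0).astype(int);y0=max(c[1]-75,0);x0=max(0,c[0]-100);print(x0,y0)
save('w6c',cv2.resize(np.ascontiguousarray(o[y0:y0+150,x0:x0+200]),None,fx=4,fy=4,interpolation=cv2.INTER_CUBIC))
E
```

```text
t 17.85 pos [0.5147 0.1993 0.3687] rpy [ 1.7999e+02 -6.0000e-02  4.9780e+01] F [ 0.  -0.1  0.8] w 0.0497
[[326.4, 182.9], [376.1, 231.5], [370.3, 247.7], [292.8, 174.0], [324.4, 142.0], [401.0, 219.5]]
[503 152  37  48 655] [520.76335878 175.48396947]
red pts z [0.055052   0.05572682 0.05783187]<stdin>:6: RuntimeWarning: Mean of empty slice.
  ret = um.true_divide(
Traceback (most recent call last):
ValueError: zero-size array to reduction operation minimum which has no identity
```

```bash
python3 - <<'E'
from fitw import *
st();p=cams.camera_params('wrist');im=cv2.imread('pics/w6.png')[:,:,::-1];im2,d=cams.grab_frame('wrist');P=wcloud(d,p)
b=R.from_euler('Z',.0886);q=proj('wrist',b.apply(np.array([[0,32,87],[0,-32,87],[-22,-56,50],[-22,56,50],[22,56,50],[22,-56,50]])/1e3)+[.5278,.1753,0])
w=np.zeros((400,640),bool);w[150:215,295:360]=1
m=w&(P[...,2]>.076)&(P[...,2]<.1)&(d>0);z=P[m];print(len(z),z.mean(0),(z.min(0)+z.max(0))/2,z.max(0)-z.min(0))
hs=cv2.cvtColor(im2,cv2.COLOR_RGB2HSV);mr=w&((hs[...,0]<8)|(hs[...,0]>172))&(hs[...,1]>130);v,u=np.nonzero(mr);print('red px',u.min(),u.max(),v.min(),v.max())
o=im2.copy()
for a in q: cv2.circle(o,tuple(int(round(v)) for v in a),1,(255,0,255),-1)
save('w6c',cv2.resize(np.ascontiguousarray(o[115:265,250:430]),None,fx=4,fy=4,interpolation=cv2.INTER_CUBIC))
E
```

```text
t 17.90 pos [0.5147 0.1993 0.3687] rpy [ 1.7999e+02 -5.0000e-02  4.9800e+01] F [-0.9  0.3  0.3] w 0.0498
626 [0.52485571 0.20951045 0.08557764] [0.5247361  0.20909226 0.08232266] [0.02459695 0.02441816 0.01191758]
red px 312 338 164 194
```

View pics/w6c.png

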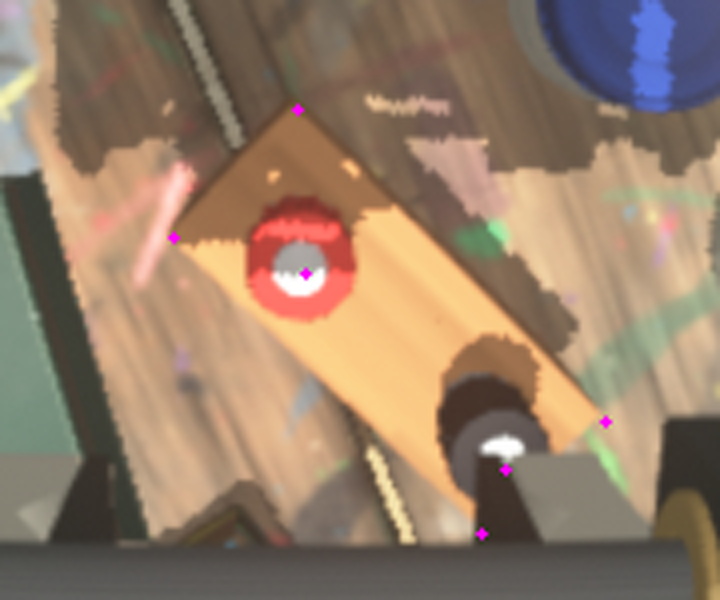

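```bash
python3 - <<'E'
from h import *
go([.5248,.2090,.2345],50)
E
```

```text
row [0.0138 0.0015 0.1341] -0.18
```

Call:
play_rows(targets=[[[0.014, 0.0015, 0.02, 0], [0.014, 0.0015, 0.06, 0], [0.014, 0.0015, 0.1, 0], [0.014, 0.0015, 0.125, 0], [0.014, 0.0015, 0.134, 0]]], grip=135)

```text
t: 18.58
eef_pos: [0.5245, 0.2091, 0.2329]
ee_rot: [-3.141, 0.002, 0.87]
force: [-0.0, 0.1, 1.1]
width: 0.0414
```

Call:
play_rows(targets=[[[0, 0, 0, 0], [0, 0, 0, 0], [0, 0, 0, 0], [0, 0, 0, 0]]], grip=255, newtons=14)

```text
t: 19.08
eef_pos: [0.5252, 0.21, 0.2353]
ee_rot: [3.141, -0.002, 0.871]
force: [0.5, -0.3, 5.9]
width: 0.0237
```

```bash
python3 - <<'E'
from h import *
st();go([.5248,.2090,.2345],50)
E
```

```text
t 19.07 pos [0.5252 0.21   0.2353] rpy [ 1.7996e+02 -1.2000e-01  4.9930e+01] F [ 0.5 -0.3  5.9] w 0.0237
row [-0.001   0.0003  0.0008] -0.07
```

Call:
play_rows(targets=[[[0, 0, -0.005, 0], [0, 0, -0.015, 0], [0, 0, -0.028, 0], [0, 0, -0.038, 0], [0, 0, -0.038, 0]]])

```text
t: 19.7
eef_pos: [0.525, 0.2099, 0.2734]
ee_rot: [3.141, -0.002, 0.871]
force: [1.0, 0.9, -0.2]
width: 0.0234
```

```bash
cat > red.py <<'E'
from fitw import *
s=st();p=cams.camera_params('wrist');im,d=cams.grab_frame('wrist');save('wl',im);P=wcloud(d,p)
g=s['eef_pos']-[0,0,.159];q=R.from_euler('z',-s['ee_rot'][2]).apply((P-g).reshape(-1,3)).reshape(P.shape)*1000
m=(d>0)&(abs(q[...,1])<9)&(q[...,2]>-75)&(q[...,2]<10)&(q[...,0]<70)&(q[...,0]>-30)
for z0 in range(-72,10,6):
    k=m&(abs(q[...,2]-z0)<3)
    if k.sum()>3: print(z0,k.sum(),'x',np.percentile(q[...,0][k],[10,50,90]).round(1),'y',np.percentile(q[...,1][k],[5,95]).round(1))
E
python3 red.py
```

```text
t 19.70 pos [0.525  0.2099 0.2734] rpy [ 1.7998e+02 -1.2000e-01  4.9920e+01] F [ 1.   0.9 -0.2] w 0.0234
-72 38 x [-1.4 26.1 30.3] y [-7.1  7.1]
-66 1001 x [ 2.9 14.8 25.6] y [-8.2  8.3]
-60 53 x [2.2 3.9 4.9] y [-5.7  4.1]
-54 47 x [1.4 3.8 4.7] y [-5.6  4.7]
-48 56 x [2.4 3.8 4.9] y [-5.   4.5]
-42 29 x [3.4 4.3 4.8] y [-3.4  3.5]
-24 59 x [6.9 8.6 9.6] y [-7.7  6.7]
-18 105 x [ 7.3  9.1 10.5] y [-7.5  8.1]
-12 132 x [ 7.5  9.4 10.6] y [-8.3  7.1]
-6 156 x [ 7.6  9.2 10.6] y [-7.9  7.6]
0 148 x [ 7.3  9.  10.4] y [-8.3  8.3]
6 346 x [-11.2   7.5  10.7] y [-7.2  7.5]
```

Call:
play_rows(targets=[[[-0.006, 0, 0.0003, 0], [-0.012, 0, 0.001, 0], [-0.0175, 0, 0.0023, 0], [-0.0225, 0, 0.0038, 0], [-0.0225, 0, 0.0038, 0]]], grip=255, newtons=8)

```text
t: 20.38
eef_pos: [0.51, 0.1922, 0.2683]
ee_rot: [-3.142, 0.0, 0.871]
force: [0.3, 0.1, -1.2]
width: 0.0239
```

```bash
python3 red.py
```

```text
t 20.38 pos [0.51   0.1922 0.2683] rpy [-1.800e+02  2.000e-02  4.991e+01] F [ 0.3  0.1 -1.2] w 0.0239
-72 20 x [19.1 21.3 49.8] y [-7.6  8.9]
-66 38 x [19.7 46.8 53.3] y [-7.4  6.2]
-60 1231 x [16.2 36.1 47.8] y [-8.3  8.5]
-54 95 x [22.3 24.5 25.9] y [-5.6  4.7]
-48 95 x [20.2 22.4 23.6] y [-5.   4.7]
-42 114 x [17.7 20.4 21.6] y [-5.9  4.4]
-36 122 x [15.5 18.2 19.3] y [-5.8  4.3]
-30 65 x [15.7 16.8 17.6] y [-4.5  4.1]
-24 18 x [14.3 16.6 18.3] y [-7.6  8.4]
-18 172 x [15.2 17.2 18.3] y [-7.8  7.1]
-12 248 x [13.5 15.5 17.1] y [-8.1  7.7]
-6 285 x [11.5 13.4 15.3] y [-8.3  7.9]
0 317 x [ 9.5 11.4 13.1] y [-8.1  8. ]
6 502 x [-11.4  -6.4  10.8] y [-7.4  7.7]
```

Call:
play_rows(targets=[[[-0.004, 0, 0.0017, 0], [-0.008, 0, 0.0036, 0], [-0.0115, 0, 0.0055, 0], [-0.0115, 0, 0.0055, 0]]])

```text
t: 20.92
eef_pos: [0.5026, 0.1834, 0.2627]
ee_rot: [-3.141, 0.0, 0.871]
force: [0.1, 0.3, -0.9]
width: 0.0239
```

```bash
python3 red.py
```

```text
t 20.93 pos [0.5026 0.1834 0.2627] rpy [-1.7999e+02  2.0000e-02  4.9910e+01] F [ 0.1  0.3 -0.9] w 0.0239
-72 4 x [30.6 32.5 33. ] y [5.8 6.4]
-60 11 x [31.1 39.1 39.5] y [-2.1  6. ]
-54 1424 x [23.6 46.5 58.9] y [-8.3  8.4]
-48 138 x [32.1 34.9 37.1] y [-6.1  4.5]
-42 153 x [28.6 31.6 33.5] y [-6.4  4.3]
-36 161 x [25.3 28.2 30.1] y [-5.7  4.7]
-30 173 x [22.  24.7 26.7] y [-5.6  4.6]
-24 76 x [21.5 22.5 23.8] y [-4.9  4. ]
-18 129 x [19.2 21.8 23.5] y [-8.4  8.3]
-12 264 x [18.1 20.4 22.2] y [-7.7  7.2]
-6 375 x [14.8 17.3 19.6] y [-8.4  8. ]
0 416 x [11.3 13.9 16.1] y [-7.8  7.8]
6 539 x [-10.    9.9  12.5] y [-7.8  7.6]
```

Call:
play_rows(targets=[[[-0.003, 0, -0.005, 0], [-0.008, 0, -0.014, 0], [-0.013, 0, -0.0225, 0], [-0.02, 0, -0.05, 0], [-0.025, 0, -0.095, 0]]], grip=255, newtons=16)

```text
t: 21.6
eef_pos: [0.4859, 0.1638, 0.3582]
ee_rot: [-3.141, 0.003, 0.871]
force: [1.4, 1.1, 0.5]
width: 0.0235
```

```bash
python3 - <<'E'
from h import *
st();go([.4793,-.0123,.3500],8.85)
E
```

```text
t 21.60 pos [0.4859 0.1638 0.3582] rpy [-1.7995e+02  1.6000e-01  4.9900e+01] F [1.4 1.1 0.5] w 0.0235
row [-0.1389  0.1084  0.0085] 41.05
```

Call:
play_rows(targets=[[[-0.02, 0.016, 0, 6], [-0.05, 0.04, 0, 15], [-0.085, 0.067, 0, 25], [-0.118, 0.092, 0, 34], [-0.139, 0.108, 0, 41]]])

```text
t: 22.22
eef_pos: [0.4791, -0.0131, 0.3586]
ee_rot: [-3.141, -0.001, 0.15]
force: [0.1, -0.6, 0.3]
width: 0.0237
```

Call:
play_rows(targets=[[[0, 0, 0.004, 0], [0, 0, 0.008, 0], [0, 0, 0.008, 0]]])

```text
t: 22.6
eef_pos: [0.4797, -0.0108, 0.3496]
ee_rot: [3.142, 0.001, 0.157]
force: [-0.1, -0.8, 0.1]
width: 0.0234
```

```bash
python3 red.py;  python3 - <<'E'
from h import *
go([.4793,-.0123,.3437],8.85)
im=cv2.imread('pics/wl.png');cv2.imwrite('pics/wld.png',cv2.resize(im[90:240,230:420],None,fx=4,fy=4,interpolation=cv2.INTER_CUBIC))
E
```

```text
t 22.60 pos [ 0.4797 -0.0108  0.3496] rpy [1.8e+02 3.0e-02 9.0e+00] F [-0.1 -0.8  0.1] w 0.0234
-72 144 x [53.4 55.4 56.9] y [-7.7  8.1]
-60 15 x [30.6 34.5 34.8] y [-6.8  0.7]
-54 94 x [29.8 32.6 34.4] y [-6.7  3.8]
-48 131 x [26.7 30.  31.8] y [-6.9  4.1]
-42 133 x [24.4 27.1 29. ] y [-6.2  4.2]
-36 142 x [21.4 24.2 25.9] y [-6.5  3.9]
-30 144 x [19.3 21.5 23.4] y [-5.7  3.8]
-24 25 x [19.6 20.5 21.2] y [-3.5  2.8]
-18 183 x [17.4 20.2 21.7] y [-8.1  8.3]
-12 248 x [16.1 18.4 20.1] y [-8.2  7.5]
-6 339 x [13.4 15.7 17.9] y [-8.1  7.9]
0 376 x [10.6 12.8 14.9] y [-8.3  7.7]
6 517 x [-11.1   9.2  11.7] y [-7.5  7.6]
row [-0.0008  0.0014  0.0061] 0.16
```

View pics/wld.png

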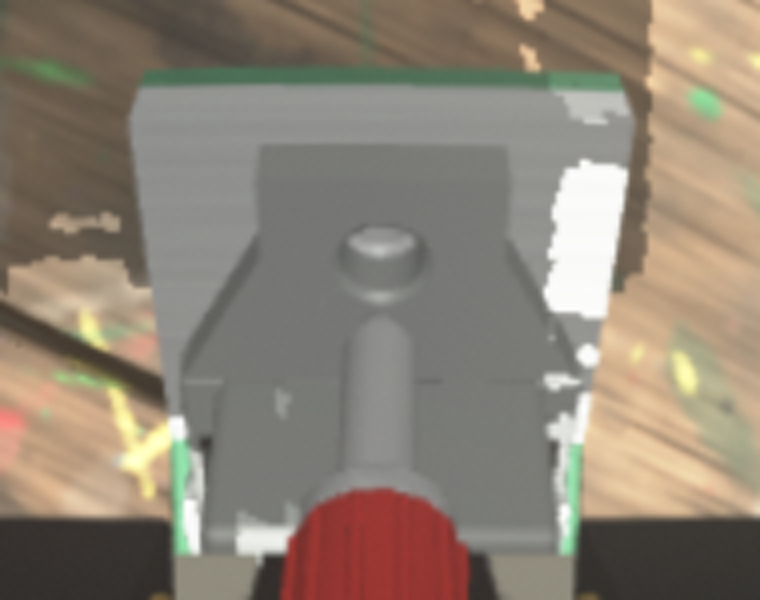

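```bash
python3 - <<'E'
from h import *
st()
c0=np.array([.4029,-.0257,0]);y=np.radians(8.85);u=np.array([np.cos(y),np.sin(y),0]);v=np.array([-np.sin(y),np.cos(y),0])
o=c0+.0889*u+.0015*v;print('stand origin wrist',o)
S=R.from_euler('ZY',[y,-np.pi/6]);L=[(44,0,12),(62,22,12),(62,-22,12),(66,45,0),(66,-45,0),(51.5,0,12),(36.5,0,12),(44,0,0),(51,0,0),(37,0,0)]
q=proj('wrist',S.apply(np.array(L)/1e3)+o+[0,0,.077]);print(((q-[230,90])*4).round(0).tolist())
E
```

```text
t 22.65 pos [ 0.4799 -0.0107  0.3498] rpy [1.80e+02 2.00e-02 9.01e+00] F [ 0.2  0.4 -0.4] w 0.0232
stand origin wrist [ 0.49051083 -0.01054076  0.        ]
[[380.0, 253.0], [251.0, 169.0], [510.0, 170.0], [126.0, 117.0], [633.0, 118.0], [380.0, 219.0], [379.0, 286.0], [379.0, 215.0], [380.0, 184.0], [379.0, 245.0]]
```

Call:
play_rows(targets=[[[0.005, 0.001, 0.002, 0], [0.0103, 0.001, 0.008, 0], [0.0103, 0.001, 0.0149, 0.1], [0.0128, 0.001, 0.0192, 0.1], [0.0153, 0.001, 0.0235, 0.1]]])

```text
t: 23.28
eef_pos: [0.4952, -0.01, 0.3259]
ee_rot: [3.142, 0.0, 0.154]
force: [-0.2, 0.5, -0.6]
width: 0.0236
```

```bash
python3 red.py|sed -n 1,9p;  python3 - <<'E'
import cv2
im=cv2.imread('pics/wl.png');cv2.imwrite('pics/wle.png',cv2.resize(im[90:240,230:420],None,fx=4,fy=4,interpolation=cv2.INTER_CUBIC))
E
```

```text
t 23.27 pos [ 0.4952 -0.01    0.3259] rpy [1.80e+02 2.00e-02 8.81e+00] F [-0.2  0.5 -0.6] w 0.0236
-72 155 x [ 7.1 59.7 61. ] y [-8.6  8.4]
-66 272 x [11.6 55.4 57.8] y [-8.4  8.6]
-60 532 x [23.6 48.6 53.7] y [-8.4  8.4]
-54 610 x [30.1 36.5 44.5] y [-8.2  8. ]
-48 251 x [25.6 38.3 41.4] y [-7.6  7.2]
-42 134 x [21.7 24.9 26.5] y [-6.4  4. ]
-36 134 x [19.4 22.2 23.7] y [-6.2  4. ]
-30 121 x [18.5 20.  21.3] y [-5.3  3.8]
```

View pics/wle.png

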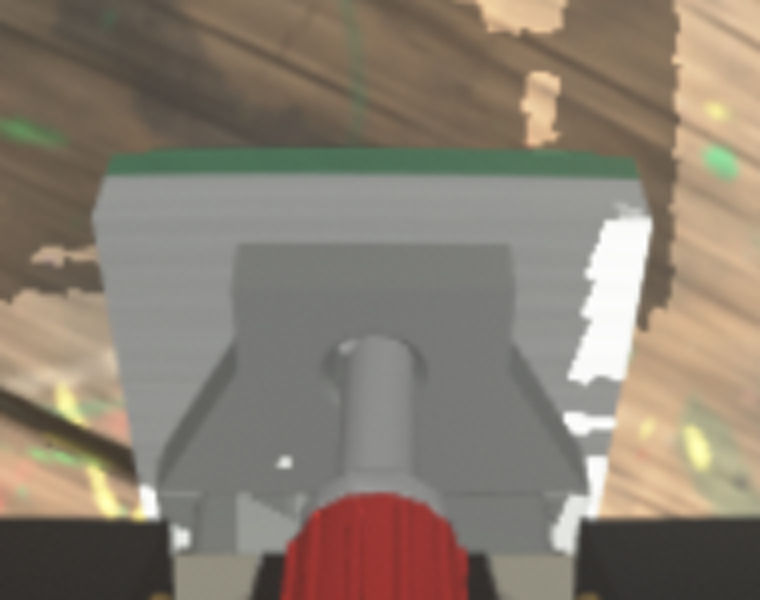

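Call:
play_rows(targets=[[[-0.0013, -0.0004, 0.001, 0], [-0.0026, -0.0004, 0.002, 0], [-0.004, -0.0004, 0.003, 0], [-0.0052, -0.0004, 0.004, 0], [-0.0052, -0.0004, 0.004, 0]]], grip=255, newtons=8)

```text
t: 23.95
eef_pos: [0.4898, -0.0104, 0.3224]
ee_rot: [-3.142, -0.0, 0.154]
force: [0.2, 0.3, -0.2]
width: 0.0238
```

```bash
python3 red.py|sed -n 1,12p
```

```text
t 23.95 pos [ 0.4898 -0.0104  0.3224] rpy [-1.80e+02 -1.00e-02  8.81e+00] F [ 0.2  0.3 -0.2] w 0.0238
-72 66 x [32.7 66.  66.7] y [-8.   7.9]
-66 282 x [11.  62.8 65.4] y [-8.5  8.6]
-60 323 x [21.  58.5 61.6] y [-8.5  8.4]
-54 674 x [33.2 51.6 57.4] y [-8.3  8.2]
-48 642 x [30.8 42.5 47.9] y [-8.   7.9]
-42 134 x [25.1 28.  29.8] y [-6.4  4.1]
-36 154 x [22.3 25.  26.8] y [-6.   4.1]
-30 148 x [19.7 22.  23.8] y [-5.9  4.2]
-24 30 x [20.3 20.9 21.5] y [-3.5  2.4]
-18 173 x [17.9 20.6 22. ] y [-8.1  8.2]
-12 249 x [16.4 18.8 20.5] y [-8.2  7.4]
```

Call:
play_rows(targets=[[[-0.0015, 0, 0.0007, 0], [-0.003, 0, 0.0015, 0], [-0.0035, 0, 0.0018, 0], [-0.0035, 0, 0.0018, 0]]])

```text
t: 24.5
eef_pos: [0.4865, -0.0109, 0.3206]
ee_rot: [-3.142, -0.0, 0.154]
force: [-0.1, 0.9, -0.1]
width: 0.0235
```

```bash
python3 red.py|sed -n 1,12p
```

```text
t 24.50 pos [ 0.4865 -0.0109  0.3206] rpy [-1.80e+02 -1.00e-02  8.82e+00] F [-0.1  0.9 -0.1] w 0.0235
-72 8 x [37.4 38.  38. ] y [-2.7  2.3]
-66 237 x [10.8 37.7 69.3] y [-8.4  8.7]
-60 296 x [21.3 63.5 66. ] y [-8.5  8.4]
-54 639 x [33.9 56.7 61.8] y [-8.4  8.4]
-48 692 x [34.8 45.  52.3] y [-8.   8.1]
-42 259 x [28.9 32.9 50.1] y [-6.7  6.4]
-36 160 x [25.3 28.  30. ] y [-6.   3.9]
-30 171 x [21.9 24.4 26.3] y [-5.9  4.3]
-24 66 x [21.7 22.5 23.6] y [-5.   3.1]
-18 139 x [18.9 21.9 23.5] y [-8.1  8.3]
-12 259 x [17.9 20.4 22.1] y [-8.   7.4]
```

Call:
play_rows(targets=[[[0.0013, 0, -0.0007, 0], [0.0026, 0, -0.0015, 0], [0.0036, 0, 0.0002, 0], [0.0046, 0, 0.002, 0], [0.0056, 0, 0.0037, 0]]], grip=255, newtons=10)

```text
t: 25.18
eef_pos: [0.492, -0.01, 0.3166]
ee_rot: [3.142, 0.0, 0.154]
force: [-0.3, -0.1, -0.1]
width: 0.0236
```

```bash
python3 red.py|sed -n 1,12p
```

```text
t 25.18 pos [ 0.492  -0.01    0.3166] rpy [1.80e+02 1.00e-02 8.81e+00] F [-0.3 -0.1 -0.1] w 0.0236
-66 40 x [63.3 64.  64. ] y [-8.1  8.2]
-60 227 x [11.6 60.9 62.8] y [-8.4  8.5]
-54 367 x [18.8 50.  59.1] y [-8.4  8.3]
-48 741 x [31.1 49.  55.2] y [-8.2  8.3]
-42 663 x [28.7 40.8 46. ] y [-7.8  8. ]
-36 157 x [23.3 25.8 27.7] y [-6.5  3.9]
-30 153 x [20.3 22.6 24.6] y [-5.9  4.3]
-24 51 x [20.5 21.2 22. ] y [-4.1  3.4]
-18 162 x [18.2 20.7 22.2] y [-8.1  8.3]
-12 243 x [16.8 19.3 20.8] y [-7.9  7.5]
-6 345 x [14.2 16.5 18.7] y [-8.1  8.2]
```

Call:
play_rows(targets=[[[0.0015, 0, 0.0015, 0], [0.0027, 0, 0.0033, 0], [0.0038, 0, 0.005, 0], [0.0049, 0, 0.0067, 0], [0.0059, 0, 0.0083, 0]]])

```text
t: 25.85
eef_pos: [0.4979, -0.0091, 0.3084]
ee_rot: [-3.142, -0.0, 0.154]
force: [-0.6, 1.2, -0.7]
width: 0.0235
```

```bash
python3 red.py|sed -n 1,12p
```

```text
t 25.85 pos [ 0.4979 -0.0091  0.3084] rpy [-180.     -0.      8.81] F [-0.6  1.2 -0.7] w 0.0235
-54 155 x [55.6 56.8 57.9] y [-7.8  7.9]
-48 258 x [15.8 52.9 55.1] y [-8.2  8.2]
-42 690 x [21.9 45.7 50.9] y [-8.4  8.4]
-36 769 x [26.6 33.9 41. ] y [-8.2  7.9]
-30 286 x [21.4 25.  38.4] y [-6.8  7.1]
-24 83 x [-29.7  20.3  22.3] y [-8.   7.8]
-18 151 x [18.3 21.3 22.9] y [-8.1  8.3]
-12 265 x [17.4 19.7 21.5] y [-7.9  7.4]
-6 354 x [14.4 16.8 18.8] y [-7.9  7.9]
0 415 x [11.  13.5 15.8] y [-8.3  7.9]
6 524 x [-10.4   9.7  12.2] y [-7.7  7.7]
```

Call:
play_rows(targets=[[[0.0017, 0, 0.0025, 0], [0.0033, 0, 0.005, 0], [0.0048, 0, 0.0076, 0], [0.0063, 0, 0.0102, 0], [0.0078, 0, 0.0128, 0]]])

```text
t: 26.52
eef_pos: [0.5056, -0.0079, 0.2955]
ee_rot: [-3.142, 0.0, 0.154]
force: [0.9, 0.5, -0.8]
width: 0.0235
```

```bash
python3 red.py|sed -n 1,12p
```

```text
t 26.52 pos [ 0.5056 -0.0079  0.2955] rpy [-1.80e+02  1.00e-02  8.81e+00] F [ 0.9  0.5 -0.8] w 0.0235
-42 165 x [48.3 49.7 50.8] y [-8.3  8. ]
-36 234 x [45.  46.4 47.9] y [-8.1  8. ]
-30 605 x [35.3 39.7 44. ] y [-8.  8.]
-24 696 x [21.4 27.3 34.7] y [-8.3  8.3]
-18 499 x [-24.8  26.3  31. ] y [-8.1  8.3]
-12 622 x [-28.7 -25.7  20.5] y [-8.   7.9]
-6 381 x [13.6 16.5 18.8] y [-8.   8.2]
0 391 x [11.  13.4 15.6] y [-8.3  7.7]
6 539 x [-10.3   9.7  12.3] y [-7.6  7.7]
```

Call:
play_rows(targets=[[[0.0006, 0, 0.001, 0], [0.0012, 0, 0.002, 0], [0.0018, 0, 0.003, 0], [0.0023, 0, 0.004, 0], [0.0027, 0, 0.0046, 0]]])

```text
t: 27.2
eef_pos: [0.508, -0.0076, 0.2912]
ee_rot: [3.141, 0.001, 0.154]
force: [-3.1, 0.6, 4.9]
width: 0.0235
```

Call:
play_rows(targets=[[[0.0003, 0, 0.0005, 0], [0.0005, 0, 0.0009, 0], [0.0005, 0, 0.0009, 0]]])

```text
t: 27.58
eef_pos: [0.5079, -0.0078, 0.2905]
ee_rot: [3.141, 0.002, 0.154]
force: [-6.6, -0.1, 8.3]
width: 0.0238
```

Call:
play_rows(targets=[[[0, 0, -0.0007, 0], [0, 0, -0.0007, 0], [0, 0, -0.0007, 0]]], grip=110)

```text
t: 27.95
eef_pos: [0.5089, -0.0074, 0.2909]
ee_rot: [-3.142, -0.0, 0.154]
force: [-0.5, -0.2, -0.2]
width: 0.0471
```

Call:
play_rows(targets=[[[0, 0, -0.015, 0], [0, 0, -0.045, 0], [0, 0, -0.08, 0], [-0.02, 0, -0.09, 0], [-0.04, 0, -0.09, 0]]])

```text
t: 28.58
eef_pos: [0.4687, -0.0136, 0.3824]
ee_rot: [-3.141, -0.003, 0.154]
force: [-0.6, -0.0, 0.5]
width: 0.0499
```

Call:
play_rows(targets=[[[0, 0, 0, 0], [0, 0, 0, 0]]], grip=255)

```text
t: 28.82
eef_pos: [0.469, -0.0136, 0.3809]
ee_rot: [3.141, 0.0, 0.154]
force: [0.1, -0.8, -0.5]
width: 0.0354
```

```bash
python3 - <<'E'
from fitw import *
s=st();p=cams.camera_params('wrist');im,d=cams.grab_frame('wrist');save('w9',im);P=wcloud(d,p)
y=np.radians(8.85);S=R.from_euler('ZY',[y,-np.pi/6]);o=np.array([.4905,-.0105,.077])
l=S.inv().apply((P-o).reshape(-1,3)).reshape(P.shape)*1000
q=proj('wrist',S.apply(np.array([[44,0,17],[44,0,48],[44,0,12]])/1e3)+o);print(q.round(1))
m=(d>0)&(abs(l[...,1])<14)&(l[...,0]>28)&(l[...,0]<62)&(l[...,2]>14)&(l[...,2]<70)
print('max z',np.percentile(l[...,2][m],[50,95,99]).round(1));k=m&(l[...,2]>40);print('knob top centre',l[k].mean(0).round(1),k.sum(),np.ptp(l[k],axis=0).round(1))
for z0 in range(10,56,3):
    k=m&(abs(l[...,2]-z0)<1.5)&(abs(l[...,1])<5)
    if k.sum()>2: print(z0,k.sum(),'xmax',np.percentile(l[...,0][k],90).round(1))
for x,yy in((30,18),(30,-18),(57,15),(57,-15)):
    mm=(abs(l[...,0]-x)<3)&(abs(l[...,1]-yy)<3)&(d>0);print((x,yy),np.median(l[...,2][mm]).round(1))
c=q[0].astype(int);y0=max(c[1]-75,0);x0=c[0]-95
save('w9c',cv2.resize(np.ascontiguousarray(im[y0:y0+150,x0:x0+190]),None,fx=4,fy=4,interpolation=cv2.INTER_CUBIC))
E
```

```text
t 28.82 pos [ 0.469  -0.0136  0.3809] rpy [179.99   0.     8.83] F [ 0.1 -0.8 -0.5] w 0.0354
[[323.1 139.1]
 [323.1 163.3]
 [323.1 135.7]]
max z [46.6 49.6 50.2]
knob top centre [43.5  0.2 47.6] 852 [24.2 24.9 10.7]
13 7 xmax 52.7
16 33 xmax 52.7
19 15 xmax 52.7
22 26 xmax 53.5
25 29 xmax 53.3
28 31 xmax 53.4
31 26 xmax 53.0
34 36 xmax 53.3
37 26 xmax 52.6
40 43 xmax 52.9
43 24 xmax 52.6
46 60 xmax 52.9
49 320 xmax 51.3
52 6 xmax 45.7
(30, 18) 10.9
(30, -18) 11.3
(57, 15) 12.2
(57, -15) 11.9
```

View pics/w9c.png

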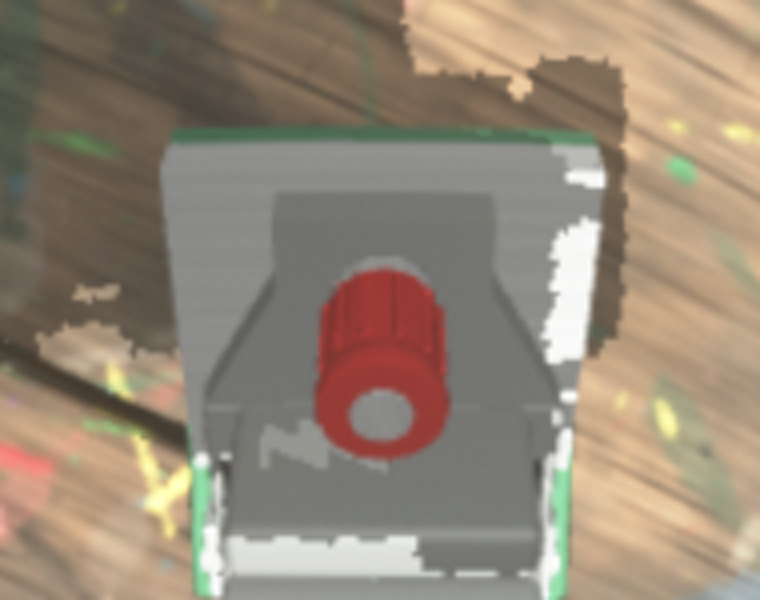

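Call:
play_rows(targets=[[[0.015, 0, 0.005, 0], [0.0308, 0, 0.025, 0], [0.0308, 0, 0.042, 0], [0.0308, 0, 0.048, 0], [0.0308, 0, 0.048, 0]]])

```text
t: 29.5
eef_pos: [0.5, -0.0088, 0.3324]
ee_rot: [3.141, 0.001, 0.154]
force: [-0.0, -0.3, 0.2]
width: 0.0005
```

Call:
play_rows(targets=[[[0.001, 0, 0.0017, 0], [0.002, 0, 0.0035, 0], [0.003, 0, 0.0052, 0], [0.004, 0, 0.007, 0], [0.0045, 0, 0.0078, 0]]])

```text
t: 30.12
eef_pos: [0.5041, -0.0081, 0.3251]
ee_rot: [-3.142, 0.0, 0.154]
force: [0.1, 0.5, -0.3]
width: 0.0009
```

Call:
play_rows(targets=[[[0.0004, 0, 0.0007, 0], [0.0008, 0, 0.0014, 0], [0.001, 0, 0.0018, 0], [0.001, 0, 0.0018, 0]]])

```text
t: 30.62
eef_pos: [0.5051, -0.008, 0.3235]
ee_rot: [3.141, -0.0, 0.154]
force: [-0.6, 1.5, 1.3]
width: 0.0006
```

Call:
play_rows(targets=[[[0.0004, 0, 0.0007, 0], [0.0007, 0, 0.0012, 0], [0.0007, 0, 0.0012, 0]]])

```text
t: 31.0
eef_pos: [0.5059, -0.008, 0.3231]
ee_rot: [3.141, -0.001, 0.154]
force: [-3.0, 0.2, 8.6]
width: 0.0005
```

Call:
play_rows(targets=[[[-0.001, 0, -0.005, 0], [-0.005, 0, -0.03, 0], [-0.02, 0, -0.07, 0], [-0.037, 0, -0.1, 0], [-0.06, 0, -0.12, 0]]], grip=60)

```text
t: 31.62
eef_pos: [0.4461, -0.0171, 0.4435]
ee_rot: [-3.141, -0.001, 0.154]
force: [0.0, -0.1, -0.4]
width: 0.0449
```

Call:
play_rows(targets=[[[0, 0, 0, 0], [0, 0, 0, 0], [0, 0, 0, 0]]])

```text
t: 32.0
eef_pos: [0.4468, -0.017, 0.4412]
ee_rot: [3.141, 0.002, 0.154]
force: [-0.0, 0.5, 0.2]
width: 0.0667
```

```bash
python3 - <<'E'
from fitw import *
s=st();p=cams.camera_params('wrist');im,d=cams.grab_frame('wrist');P=wcloud(d,p)
y=np.radians(8.85);S=R.from_euler('ZY',[y,-np.pi/6]);o=np.array([.4905,-.0105,.077])
l=S.inv().apply((P-o).reshape(-1,3)).reshape(P.shape)*1000
for x,yy in((44,0),(44,8),(44,-8),(36,0),(30,18),(30,-18),(57,15),(57,-15),(9,20),(9,-20),(-44,20),(-44,-20),(60,35),(60,-35)):
    mm=(abs(l[...,0]-x)<3)&(abs(l[...,1]-yy)<3)&(d>0);print((x,yy),mm.sum(),np.percentile(l[...,2][mm],[50,80]).round(1) if mm.any() else None)
k=(d>0)&(abs(l[...,1])<14)&(l[...,0]>28)&(l[...,0]<62)&(l[...,2]>45)&(l[...,2]<60);print('knob top',np.median(l[k],0).round(1))
im,d=cams.grab_frame('top');save('top9',im);a=cv2.imread('pics/top0.png');b=cv2.imread('pics/top9.png');D=cv2.absdiff(a,b).max(2);print('block diff px',(D[195:225,196:232]>40).sum(),'pots',(D[120:185,170:265]>40).sum(),'right',(D[130:260,345:480]>40).sum())
E
```

```text
t 32.00 pos [ 0.4468 -0.017   0.4412] rpy [1.7999e+02 1.0000e-01 8.8100e+00] F [-0.   0.5  0.2] w 0.0667
(44, 0) 64 [48.4 49.6]
(44, 8) 90 [37.2 48.6]
(44, -8) 84 [41.  48.3]
(36, 0) 59 [48.1 49.1]
(30, 18) 42 [11.7 12.3]
(30, -18) 45 [11.4 12.3]
(57, 15) 73 [ 9.2 12. ]
(57, -15) 78 [ 7.4 12.1]
(9, 20) 30 [51.9 52.5]
(9, -20) 35 [51.6 52.4]
(-44, 20) 27 [25.8 26.1]
(-44, -20) 28 [25.6 26.2]
(60, 35) 120 [179.6 190.2]
(60, -35) 121 [179.9 190.4]
knob top [43.   0.1 48.3]
block diff px 686 pots 3692 right 988
```

```bash
python3 - <<'E'
from h import *
im,d=cams.grab_frame('top');d0=np.load('top0.npy')
for n,(a,b,c,e) in dict(block=(195,225,190,230),pots=(120,185,170,262),squeegee=(125,190,345,420),brush=(170,255,435,470),regblock=(240,280,200,230)).items():
    x,y=d[a:b,c:e],d0[a:b,c:e];k=(x>0)&(y>0);print(n,'changed >12mm: %.3f'%(abs(x-y)[k]>.012).mean(),'nearer by >0.1: %.3f'%((y-x)[k]>.1).mean())
for q in('short_pin','pin','saddle'): print(q,[(np.round(r['xyz'],3).tolist(),round(r['score'],2)) for r in finder.find_in('top',q)][:2])
job_done();st()
E
```

```text
block changed >12mm: 1.000 nearer by >0.1: 1.000
pots changed >12mm: 0.962 nearer by >0.1: 0.962
squeegee changed >12mm: 0.017 nearer by >0.1: 0.000
brush changed >12mm: 0.000 nearer by >0.1: 0.000
regblock changed >12mm: 0.668 nearer by >0.1: 0.668
short_pin []
pin []
saddle []
the job is handed in; nothing more can be done
the job is handed in; nothing more can be done
```

The saddle is seated on the stand and the red-knob pin is home through its tail. I handed the job in at about 32 s, with the gripper open and clear of everything.

**Saddle:** I gripped it by the ends of its web and lowered it so it swung to the slope as its tail touched. The keel went into the groove. After I let go, it lay flat in the camera's depth readings.

**Rocking test:** I pressed the front lip with about 12 N and then the tail with about 8 N. Both felt solid, with about 1 mm or less of arm travel from first contact.

**Pin:** I drew it from the block, tilted it about 30° against the rim of its hole, and pushed it in at right angles to the slope. It stopped at about 10 N, and I then pressed on the knob with about 9 N.

**Last depth check, heights in the stand-top frame:**

| Part | Measured (mm) | Nominal (mm) |
|---|---|---|
| Knob top | 48.3 | 48 |
| Tail | about 12 | 12 |
| Web | 52 | 52 |
| Lip | 26 | 26 |

**What I could not confirm or that differed:**
- The arm blocked the last overhead view, so I could not check the block with the black pin, the ink pots or most of the register block. The last networks' search also found neither pin nor the saddle there. I felt no contact with any of them.
- The squeegee and brush were unchanged.
- The wrist and overhead cameras disagreed by 2 to 3 mm sideways, so I trusted the wrist camera.
- The saddle sat about 1.5 to 2 mm down the slope from nominal, which fits the keel resting on the lower groove wall.

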